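# Change the plates in the engraver by their edges and key it on

## Task

Change the work in the engraving machine: lay the three finished gold-faced plates flat, face up, on the red felt pad, and put every blue-faced plate from the cutting mat in their stead, face up, each on a marked place of its own with its short end pushed flush against the red fence; hold all plates by their bare edges only, never touching a blue or gold face. Then take the red key from its wooden stand, push it fully into the key switch on the teal control box, turn it clockwise to on as far as it goes and leave it there. Leave the other things on the bench where they are.

Things in the scene. Friction and masses are not known exactly. Their poses are not given: they have to be found in the camera images.
- plate1: new silver name plate, 50 mm long (its x) x 32 mm wide (its y) x 6 mm thick, about 75 g, with a blue lacquered face on top (see face). Origin: centre of its underside, z up out of the blue face. It starts lying flat, blue side up, on the cutting mat (which is level with the bench, z = 0). Both ends alike. May be absent. Grip it across the 32 mm width, low down
- plate2: new silver name plate, 50 mm long (its x) x 32 mm wide (its y) x 6 mm thick, about 75 g, with a blue lacquered face on top (see face). Origin: centre of its underside, z up out of the blue face. It starts lying flat, blue side up, on the cutting mat (which is level with the bench, z = 0). Both ends alike. May be absent. Grip it across the 32 mm width, low down
- plate3: new silver name plate, 50 mm long (its x) x 32 mm wide (its y) x 6 mm thick, about 75 g, with a blue lacquered face on top (see face). Origin: centre of its underside, z up out of the blue face. It starts lying flat, blue side up, on the cutting mat (which is level with the bench, z = 0). Both ends alike. May be absent. Grip it across the 32 mm width, low down
- face1: the tacky blue face of plate1, part of that plate: 42 x 24 mm, standing 1 mm proud of the plate (6 to 7 mm above its underside) and 4 mm in from its edges. The same origin and axes as plate1. The robot must never touch it.
- face2: the tacky blue face of plate2, part of that plate: 42 x 24 mm, standing 1 mm proud of the plate (6 to 7 mm above its underside) and 4 mm in from its edges. The same origin and axes as plate2. The robot must never touch it.
- face3: the tacky blue face of plate3, part of that plate: 42 x 24 mm, standing 1 mm proud of the plate (6 to 7 mm above its underside) and 4 mm in from its edges. The same origin and axes as plate3. The robot must never touch it.
- done1: finished plate: the same size, weight and axes as a new one (50 x 32 x 6 mm, origin at the centre of its underside), but with a gold face. It starts on a place of the engraver's bed, face up, 0 to 10 mm from the fence.
- done2: finished plate: the same size, weight and axes as a new one (50 x 32 x 6 mm, origin at the centre of its underside), but with a gold face. It starts on a place of the engraver's bed, face up, 0 to 10 mm from the fence.
- done3: finished plate: the same size, weight and axes as a new one (50 x 32 x 6 mm, origin at the centre of its underside), but with a gold face. It starts on a place of the engraver's bed, face up, 0 to 10 mm from the fence.
- gilt1: the polished gold face of done1, part of it, shaped as the blue faces: 42 x 24 mm, 6 to 7 mm above the plate's underside, 4 mm in from its edges; same origin and axes as done1. The robot must never touch it.
- gilt2: the polished gold face of done2, part of it, shaped as the blue faces: 42 x 24 mm, 6 to 7 mm above the plate's underside, 4 mm in from its edges; same origin and axes as done2. The robot must never touch it.
- gilt3: the polished gold face of done3, part of it, shaped as the blue faces: 42 x 24 mm, 6 to 7 mm above the plate's underside, 4 mm in from its edges; same origin and axes as done3. The robot must never touch it.
- pad: red felt pad for finished plates, 210 mm (x) x 120 mm (y), level with the bench (z = 0), fixed; origin at its centre.
- engraver: fixed machine. Origin on the bench under its bed, z up, x away from the robot. Level bed 12 mm high, x from -50, y -165 to 165 mm. Red fence on it, 10 mm higher, front face (the stop) at x = 50 mm. Three marked places (black outlines 50 x 35 mm, long side along x) end at the fence, middle lines y = -100, 0, 100 mm; a flush plate's origin is at x = 25. Behind x = 80: base 30, beam and head up to 120 mm high.
- control_box: teal control box, 74 x 80 x 45 mm, fixed, origin: centre of its underside. The key switch lies in the middle of its top.
- slot (a point): centre of the mouth of the key slot, level with the top of the control box, in the brass barrel that turns with the key; z up. The slot goes straight down, 14.5 mm along its x and 7.5 mm along its y, 26 mm deep, with a funnel 19 x 12 mm in its top 4 mm. Its axes turn with the barrel.
- switch (a joint): angle of the key switch's barrel: 0 = off, 1.22 rad = on (hard stop). It grows clockwise seen from above, turns stiffly (0.03 N m) and stays where it is left. The key has about 0.2 rad of play in the slot either way, so the hand must turn further than the barrel.
- key: loose key standing in a fixed wooden block (46 x 46 x 32 mm high), bow resting on its top, 30 g. Origin: centre of the blade's lower tip, z up. Blade 12 (x) x 5 (y) mm, 22 long, narrower in the last 4; above it the red bow, 26 (x) x 10 (y) x 28 high (z = 22 to 50 mm), gripped across its 10 mm. Fits either way round. Fully home, the bow rests on the switch, the tip 22 mm below the mouth.
- bangle: copper bangle, diameter 68 mm, 9 mm high, leave alone
- finger_ring: small silver ring, diameter 22 mm, leave alone
- jar: glass jar with red lid, diameter 64 mm, 100 mm high, leave alone
- charcoal_block: black soldering block, 90 x 60 x 35 mm, leave alone
- wax_disc: blue wax disc, diameter 68 mm, 16 mm high, leave alone
- file: hand tool with wooden handle, 170 mm long, lying on the bench, leave alone
Things that resemble listed ones, but are neither listed nor needed, are in the scene too. What is shaped like the plate3 but black is not meant. What is shaped like the plate2 but pink is not meant.

How it is judged:
By the outcome, as a careful person would: the job done as asked, in the order asked, and still so for the second after the job is handed in, with the robot touching nothing.
Of plate1, plate2, plate3 only 2 to 3 are there at a start; the rules pass over those that are not, and their reading is None.
At some moment in a run one of plate1, plate2, plate3 may be knocked a few centimetres aside while the robot is not near it.
It also fails if it takes over 208 s, if anything falls off the work surface, if the arm or the gripper's body presses on something with over 40 N, if the wrist force passes 120 N, or if a joint passes its speed limit or range.

## Robot

A 7-joint arm with a two-finger parallel gripper is mounted at the origin on the work surface. World frame = base frame: x ahead of the robot, y to its left, z up, the work surface at z = 0. Lengths are in m, angles in rad, forces in N, time in s.
With the tool pointing down it reaches from about 0.425 to 0.825 m from the base axis. Payload 3.6 kg.
Tool frame: the origin (TCP) lies at the very end of the fingers, on their centre line; the grasp point (between the pads) lies ctrl.hold_point_z behind it (ctrl.hold_point_z is the distance from the TCP to the grasp point, in m); z points along the fingers, y is the line along which they close (so a half turn about z gives the same grasp; the last joint's range is limited). The gripper opens to 93 mm and grips with 3 to 60 N. Pads are 15 mm wide; open, the fingers measure 128 mm over their backs; the gripper's body (75 mm by 188 mm) begins 65 mm behind the grasp point.
Start: joints at [-0.026, 0.615, -0.013, 1.423, 0.008, 1.103, -0.04], TCP at [0.65, 0, 0.219] pointing down, gripper open.
Joint ranges: [-3.12, 3.12], [-0.3, 2.06], [-1.34, 1.32], [0.26, 2.42], [-1.36, 4.5], [0.01, 1.98], [-2.84, 2.84]. Speed limits (rad/s): [2.79, 2.79, 3.14, 3.14, 3.14, 3.14, 3.14].

## Interface

Orientations are given as a unit quaternion [w, x, y, z].
In Python, from bench import ctrl gives the robot as it stands.
- The arm moves only by the tool drive_tool, never from a script. Its argument "steps" is one flat list of numbers, 5 for each row, row after row: the opening, from -1 (shut) to 1 (fully open), then the shift along the tool's x, y, z normalised to -1 to 1, where 1 is 2.5 cm, then the turn about the tool's z normalised to -1 to 1, where 1 is 6 degrees. A call has 1 to 10 rows; each row shifts and turns the commanded pose from where the row before left it, along the tool's axes as they then stand; what a row does not reach is not made up. A row lasts 1/12 s, in which the tool goes at most 41.7 mm and 7.16 degrees, less where a joint would pass 70% of its speed; a pose out of reach is approached as far as the arm can. A call with a number of a shift or a turn outside -1 to 1 is refused whole. A call with a gripper value outside its range is refused whole. The fingers move at their own pace and stop on an object; the grip force is fixed at half the most. Time passes only in rows, so rows that do not move let the fingers close. It gives the time, the measured TCP pose, the force, the opening and the grip force at its end, in the units of the state.
- ctrl.read_state(): the state, without advancing time (a new reading comes with each control period).
- ctrl.capture(name): name is "scene" or "side" or "wrist"; returns (picture, depth): 384x512x3 uint8, red, green, blue; 384x512 float32, m along the optical axis (not along the pixel's ray), 0 where there is no reading.
- ctrl.camera_info(name): a dict with "vfov" (degrees; the focal length in pixels is half the picture's height over the tangent of half this angle, whatever the lens; pixels are square), "cx", "cy" (the principal point, pixels), "view" (4x4, takes a point from world to camera coordinates). Camera axes: x right, y up, looking along -z (the intrinsics and any distortion apply to the point x, -y, -z); pixel columns grow to the right and rows downward; lengths in m; the calibration is good to about 2 mm. The wrist camera is an equidistant fisheye: a pixel r from the principal point sees the ray r / f radians off the axis. A picture is of the moment at which its call begins: read the wrist's pose just before it. camera_info takes no time and is no camera call; for the wrist camera it gives the pose at the moment of the call.
- ctrl.hand_in(): hands the job in; it is judged then, once.
The state is a dict: "t": time; "joint_positions": joint angles; "joint_velocities": joint speeds; "joint_torque": joint torques, N m; "position": TCP position; "tcp_rot": TCP orientation; "ft_force": force on the tool from outside, world axes, zero at the start; "moment": the same for the moment, N m; "width": opening from 0.0 (shut) to 1.0 (fully open); "finger_force": force on a finger pad.
Only numpy, scipy, OpenCV 4.12 (cv2) and the standard library are available. Lean on these libraries where they do the work, as an engineer would, in place of code of your own. Each camera call takes 0.05 s, during which the arm holds its last target. There are 200 camera calls.

## Working session

There is one attempt and no reset: what is moved stays moved. The work goes in short steps, Python scripts to look and compute and a tool call to move; the robot and the scene stay as the last step left them, time stands still between calls to the robot, and variables do not carry over. Pictures are saved under pics/ and viewed, at most 14 in all, crops included, and the job is handed in when it is done.

Besides the shell and the picture viewer there is one more tool, called after "Emit:" in YAML: its name, and indented under it one key for each argument. drive_tool: Moves the arm, as the interface text tells. Scaled input: -1 to 1 covers 2.5 cm each way for a shift and 6 degrees each way for a turn. Its arguments: {"type":"object","properties":{"steps":{"type":"array"}},"required":["steps"]}

```bash
ls; mkdir -p pics
python3 - <<'E'
from bench import ctrl
import cv2,numpy as np
s=ctrl.read_state();print(s,ctrl.hold_point_z)
for n in("scene","side","wrist"):
    i=ctrl.camera_info(n);print(n,{k:(np.round(v,4).tolist() if k=='view' else v) for k,v in i.items()})
    p,d=ctrl.capture(n);np.savez(f"pics/{n}0.npz",p=p,d=d,v=np.array(i["view"]))
    cv2.imwrite(f"pics/{n}0.png",cv2.resize(p[:,:,::-1],(800,600),interpolation=cv2.INTER_CUBIC))
E
```

```text
pics
{'t': 0.0, 'joint_positions': array([-0.02649306,  0.61591003, -0.01260899,  1.42488931,  0.0080948 ,
        1.10338771, -0.04038538]), 'joint_velocities': array([-0.00142612, -0.00026404, -0.00141829,  0.00074184,  0.00237975,
       -0.00013297,  0.00024531]), 'joint_torque': array([ 5.37042069e-04, -4.58937871e+01,  2.08912762e-01, -1.65743172e+01,
       -6.11085235e-02,  2.03703978e-02,  2.53581929e-04]), 'position': array([6.49211975e-01, 1.95133822e-06, 2.17490333e-01]), 'tcp_rot': array([-0.00088675,  0.70708296,  0.70712946, -0.00091217]), 'ft_force': array([-0.27267659,  0.13239564, -0.45626204]), 'moment': array([-0.00705578,  0.01774284, -0.0037954 ]), 'finger_force': 0.0, 'width': 0.9991092149717125} 0.0188
scene {'vfov': 42.90001460356285, 'cx': 252.3645677015818, 'cy': 190.09552129088038, 'view': [[-0.3754, 0.9268, -0.0065, 0.233], [-0.6925, -0.2758, 0.6666, 0.349], [0.616, 0.2547, 0.7454, -1.9113], [0.0, 0.0, 0.0, 1.0]]}
side {'vfov': 52.501626375292204, 'cx': 255.2023555133284, 'cy': 196.954438418153, 'view': [[0.8793, -0.476, -0.0143, -0.4837], [0.2428, 0.4221, 0.8734, -0.1605], [-0.4098, -0.7715, 0.4867, -0.8803], [0.0, 0.0, 0.0, 1.0]]}
wrist {'vfov': 65.70646984690485, 'cx': 255.0682046702401, 'cy': 194.42377451931677, 'view': [[1.0, -0.0001, -0.0029, -0.6483], [-0.0007, 0.9597, -0.2809, 0.0329], [0.0028, 0.2809, 0.9597, -0.3929], [0.0, 0.0, 0.0, 1.0]]}
```

View pictures.

View pics/scene0.png

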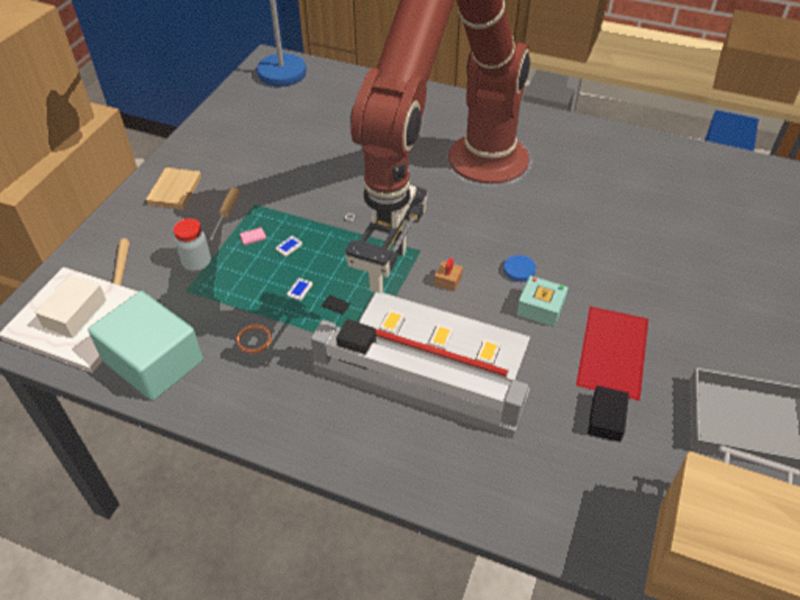

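View pics/side0.png

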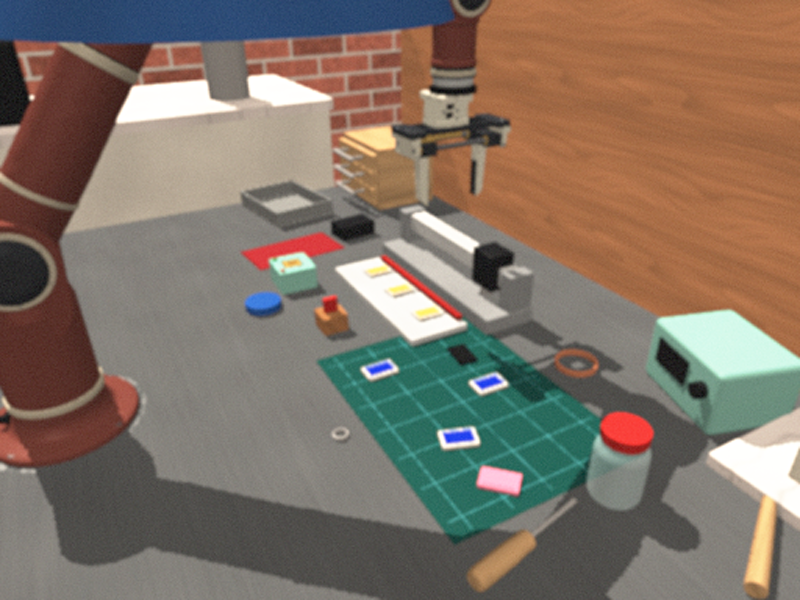

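View pics/wrist0.png

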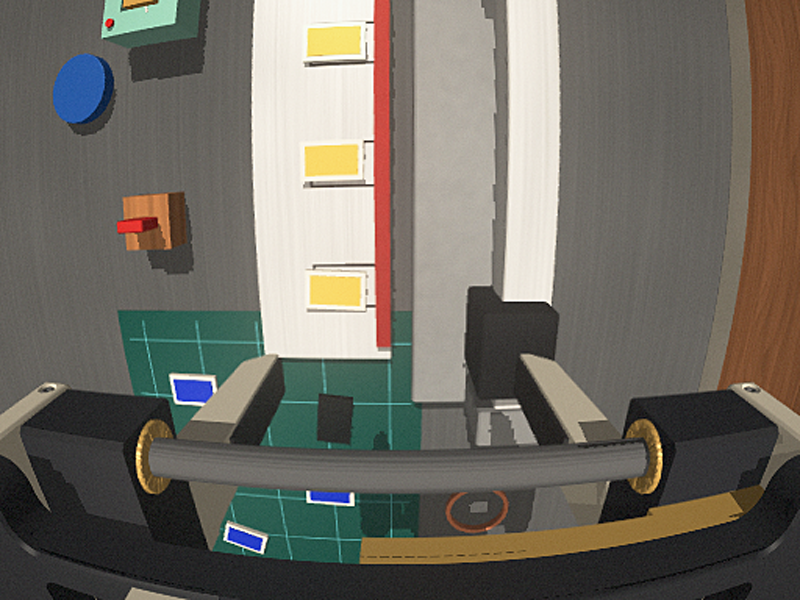

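```bash
cat > h.py <<'E'
import numpy as np,cv2
from bench import ctrl
def cloud(n,p,d,V):
    i=ctrl.camera_info(n);f=192/np.tan(np.radians(i["vfov"]/2))
    v,u=np.mgrid[:384,:512];x=(u-i["cx"])/f;y=(v-i["cy"])/f   # pixel-centre convention u
    if n=="wrist":
        r=np.hypot(x,y);k=np.tan(r)/np.maximum(r,1e-9);x,y=x*k,y*k
    c=np.stack([x*d,-y*d,-d,np.ones_like(d)],-1)
    return (c@np.linalg.inv(V).T)[...,:3]
def shot(n,tag):
    V=np.array(ctrl.camera_info(n)["view"]);p,d=ctrl.capture(n)
    np.savez(f"pics/{tag}.npz",p=p,d=d,v=V);return p,d,V
H={"blue":((105,120,60),(128,255,255)),"gold":((18,90,120),(32,255,255)),"red":((0,190,70),(6,255,255)),"teal":((70,40,100),(92,150,255))}
def blobs(n,p,d,V,col,amin=25):
    W=cloud(n,p,d,V);hs=cv2.cvtColor(p,cv2.COLOR_RGB2HSV)
    m=cv2.inRange(hs,*map(np.array,H[col]))&((d>0)*255).astype(np.uint8)
    k,l,st,c=cv2.connectedComponentsWithStats(m);o=[]
    for j in range(1,k):
        if st[j,4]<amin: continue
        P=W[l==j];z=np.median(P[:,2]);
        (cx,cy),(w,h),a=cv2.minAreaRect(P[:,:2].astype(np.float32))
        if w<h:w,h,a=h,w,a+90
        o.append((col,c[j].round(0).tolist(),st[j,4],"xyz",np.round([cx,cy,z],4).tolist(),"lw",np.round([w,h],3).tolist(),"ang",round((a+90)%180-90,1)))
    return o
E
python3 - <<'E'
from h import *
for n in("scene","side","wrist"):
    q=np.load(f"pics/{n}0.npz");print(n)
    for c in H:
        for b in blobs(n,q["p"],q["d"],q["v"],c):
            if 0.3<b[4][0]<1 and abs(b[4][1])<.6: print(*b)
E
```

```text
scene
blue [184.0, 156.0] 39 xyz [0.4666, -0.3166, 0.0058] lw [0.039, 0.02] ang -15.0
blue [332.0, 171.0] 254 xyz [0.3529, 0.179, 0.0146] lw [0.071, 0.067] ang 4.0
blue [191.0, 184.0] 51 xyz [0.5727, -0.2348, 0.0058] lw [0.04, 0.023] ang 3.0
gold [348.0, 188.0] 77 xyz [0.4362, 0.2498, 0.0435] lw [0.039, 0.033] ang 3.6
gold [251.0, 205.0] 73 xyz [0.5953, -0.016, 0.0185] lw [0.042, 0.024] ang 7.0
gold [282.0, 214.0] 77 xyz [0.5947, 0.088, 0.0181] lw [0.044, 0.023] ang -0.1
gold [312.0, 224.0] 79 xyz [0.5973, 0.1857, 0.0182] lw [0.048, 0.023] ang -0.4
gold [451.0, 354.0] 133 xyz [0.9352, 0.5981, 0.1602] lw [0.074, 0.023] ang -85.7
red [120.0, 146.0] 149 xyz [0.5846, -0.4835, 0.0985] lw [0.054, 0.05] ang 35.3
teal [184.0, 171.0] 3316 xyz [0.5312, -0.2233, -0.0003] lw [0.512, 0.333] ang 77.9
teal [241.0, 154.0] 33 xyz [0.3768, -0.1443, -0.0013] lw [0.035, 0.029] ang -85.5
teal [256.0, 174.0] 338 xyz [0.4882, -0.0488, -0.0] lw [0.242, 0.065] ang 13.0
teal [346.0, 193.0] 579 xyz [0.4163, 0.247, 0.0417] lw [0.128, 0.091] ang 0.2
teal [93.0, 220.0] 2986 xyz [0.8177, -0.4522, 0.0967] lw [0.253
[... 2346 characters left out ...]
] 176 xyz [0.4367, 0.0481, 0.0604] lw [0.026, 0.01] ang -3.3
teal [88.0, 11.0] 772 xyz [0.4153, 0.2285, 0.0459] lw [0.12, 0.042] ang -19.9
teal [140.0, 220.0] 1193 xyz [0.4865, -0.0674, 0.0016] lw [0.243, 0.086] ang 17.7
teal [256.0, 207.0] 75 xyz [0.6501, -0.0525, 0.0015] lw [0.025, 0.013] ang 82.3
teal [257.0, 219.0] 26 xyz [0.6509, -0.0687, 0.0014] lw [0.017, 0.003] ang 1.7
teal [206.0, 251.0] 1582 xyz [0.6083, -0.087, 0.0015] lw [0.235, 0.125] ang 71.9
teal [116.0, 266.0] 112 xyz [0.4258, -0.1589, 0.0017] lw [0.036, 0.03] ang 81.7
teal [189.0, 333.0] 294 xyz [0.5407, -0.2916, 0.0017] lw [0.138, 0.097] ang -64.8
teal [250.0, 330.0] 28 xyz [0.6397, -0.2708, 0.0016] lw [0.063, 0.0] ang 89.5
```

Run:
```python
from h import *
q=np.load("pics/scene0.npz");W=cloud("scene",q["p"],q["d"],q["v"])
hs=cv2.cvtColor(q["p"],cv2.COLOR_RGB2HSV)
m=((hs[...,0]<8)|(hs[...,0]>172))&(hs[...,1]>180)&(hs[...,2]>60)
k,l,st,c=cv2.connectedComponentsWithStats(m.astype(np.uint8))
for j in range(1,k):
    if st[j,4]>15:
        P=W[l==j];print(c[j].round(),st[j,4],np.median(P,0).round(4),cv2.minAreaRect(P[:,:2].astype(np.float32)),np.round(cv2.boxPoints(cv2.minAreaRect(P[:,:2].astype(np.float32))),3).tolist())
# fence front from wrist
q=np.load("pics/wrist0.npz");W=cloud("wrist",q["p"],q["d"],q["v"]);p=q["p"].astype(int)
for v in (40,80,140,200,215):
    r=[(u,p[v,u].tolist(),W[v,u].round(4).tolist()) for u in range(232,256) if p[v,u,0]>110 and p[v,u,1]<80]
    print(v,r[0],r[-1])
# bed top outline
for v in (150,):
  for u in (158,160,162,164,166,168,170,180): print(u,p[v,u],W[v,u].round(4))
for u in (200,):
  for v in range(215,234,2): print(v,p[v,u],W[v,u].round(4))
```

```text
[120. 147.] 170 [ 0.5857 -0.4825  0.0985] ((0.533255934715271, -0.513337254524231), (0.17457106709480286, 0.049348801374435425), 30.114614486694336) [[0.4449999928474426, -0.5360000133514404], [0.4699999988079071, -0.578000009059906], [0.6209999918937683, -0.4909999966621399], [0.5960000157356262, -0.4480000138282776]]
[393. 227.] 1511 [5.032e-01 4.185e-01 1.000e-04] ((0.9456149339675903, 0.4203609228134155), (1.1196887493133545, 0.1269482672214508), 1.0461210012435913) [[0.38499999046325684, 0.4740000069141388], [0.3869999945163727, 0.34700000286102295], [1.5069999694824219, 0.367000013589859], [1.503999948501587, 0.49399998784065247]]
[283. 225.] 182 [0.6358 0.104  0.0215] ((1.0192716121673584, 0.27571266889572144), (0.9620987772941589, 0.23968467116355896), 24.61402702331543) [[0.5320000052452087, 0.18400000035762787], [0.6320000290870667, -0.03400000184774399], [1.5069999694824219, 0.367000013589859], [1.406999945640564, 0.5849999785423279]]
40 (240, [203, 71, 60], [0.6303, 0.1655, 0.0225]) (248, [218, 77, 66], [0.6399, 0.1653, 0.0227])
80 (240, [203, 65, 53], [0.6304, 0.1153, 0.
[... 411 characters left out ...]
07 0.0286 0.0012]
162 [101  97  89] [0.5235 0.0285 0.0011]
164 [244 237 227] [0.5303 0.03   0.0131]
166 [234 230 217] [0.5328 0.0298 0.0123]
168 [237 232 222] [0.536  0.0299 0.0138]
170 [240 235 226] [0.5386 0.0298 0.0135]
180 [236 229 220] [0.5516 0.0292 0.0116]
215 [240 235 223] [ 0.574  -0.0592  0.0122]
217 [240 234 224] [ 0.574  -0.0617  0.0133]
219 [240 235 224] [ 0.5739 -0.0644  0.0137]
221 [240 235 225] [ 0.5736 -0.0677  0.0128]
223 [239 233 224] [ 0.5734 -0.0706  0.0129]
225 [240 234 223] [ 0.573  -0.0738  0.0122]
227 [246 240 230] [ 0.5728 -0.0768  0.0122]
229 [135 137 124] [ 0.5704 -0.0844  0.0014]
231 [61 75 67] [ 0.5702 -0.0875  0.0013]
233 [ 72 108  92] [ 0.57   -0.0906  0.0013]
```

Run:
```python
import cv2
p=cv2.imread("pics/wrist0.png")[0:340,80:420]
cv2.imwrite("pics/wc.png",cv2.resize(p,(600,600),interpolation=cv2.INTER_CUBIC))
```

```text
(no output)
```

View pics/wc.png

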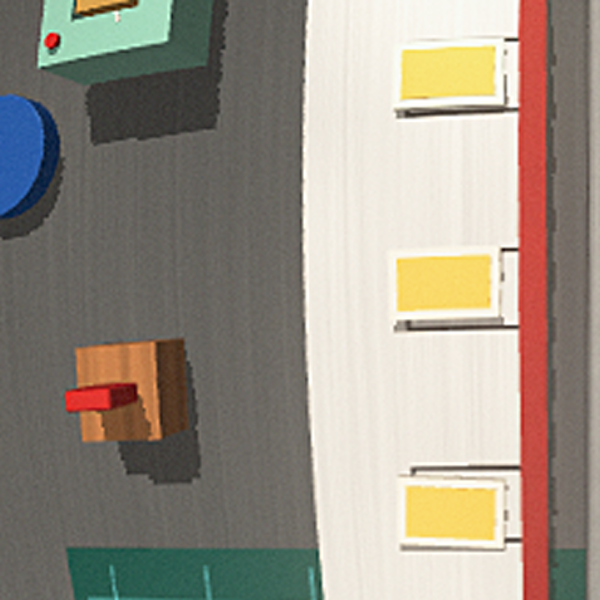

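Emit:
drive_tool:
  steps: [0.3,0,0,0.2,-1,0.3,0,0,0.2,-1,0.3,0,0,0.2,-1,0.3,0,0,0.2,-1,0.3,0,0,0.2,-1,0.3,0,0,0.2,-1,0.3,0,0,0.2,-1,0.3,0,0,0.2,-1,0.3,0,0,0.2,-1,0.3,0,0,0.2,-1]

```text
t: 0.98
position: [0.6496, -0.0001, 0.168]
tcp_rot: [-0.0, 0.256, 0.967, -0.0]
ft_force: [0.6, -0.2, 0.3]
width: 0.653
finger_force: 0.0
```

Emit:
drive_tool:
  steps: [0.3,0,0,0.2,-1,0.3,0,0,0.2,-1,0.3,0,0,0.2,-1,0.3,0,0,0.2,-1,0.3,0,0,0.2,-1,0.3,0.7,-0.2,0,0,0.3,0.7,-0.2,0,0,0.3,0.7,-0.2,0,0,0.3,0,0,0,0,0.3,0,0,0,0]

```text
t: 1.82
position: [0.5972, -0.0155, 0.1436]
tcp_rot: [-0.0, 0.0, 1.0, -0.0]
ft_force: [-0.1, 0.3, 0.0]
width: 0.649
finger_force: 0.0
```

```bash
cat > look.py <<'E'
import sys
from h import *
tag=sys.argv[1];cols=sys.argv[2].split(",")
print(ctrl.read_state()["position"].round(4))
p,d,V=shot("wrist",tag)
for c in cols:
    for b in blobs("wrist",p,d,V,c,60):
        if 0.3<b[4][0]<1 and b[4][2]<.12: print(*b)
cv2.imwrite(f"pics/{tag}.png",cv2.resize(p[:,:,::-1],(800,600),interpolation=cv2.INTER_CUBIC))
E
python3 look.py w1 gold,blue,red
```

```text
[ 0.5972 -0.0155  0.1436]
gold [493.0, 57.0] 401 xyz [0.4358, 0.2499, 0.0456] lw [0.036, 0.032] ang -3.0
gold [254.0, 187.0] 940 xyz [0.5963, -0.0166, 0.0198] lw [0.043, 0.024] ang -2.5
gold [354.0, 186.0] 808 xyz [0.5953, 0.0888, 0.0197] lw [0.042, 0.025] ang -0.6
gold [430.0, 189.0] 586 xyz [0.5973, 0.1864, 0.0197] lw [0.043, 0.025] ang 0.6
blue [428.0, 3.0] 215 xyz [0.3797, 0.1827, 0.0158] lw [0.045, 0.01] ang -82.5
blue [154.0, 48.0] 783 xyz [0.4477, -0.1198, 0.0078] lw [0.042, 0.024] ang -0.3
blue [18.0, 90.0] 384 xyz [0.4683, -0.317, 0.0078] lw [0.042, 0.026] ang -20.7
blue [71.0, 169.0] 513 xyz [0.5764, -0.2352, 0.0079] lw [0.041, 0.025] ang -2.1
red [326.0, 18.0] 155 xyz [0.4363, 0.0469, 0.0604] lw [0.025, 0.01] ang -1.5
red [436.0, 220.0] 362 xyz [0.6346, 0.1963, 0.0227] lw [0.079, 0.012] ang -89.6
```

View pics/w1.png

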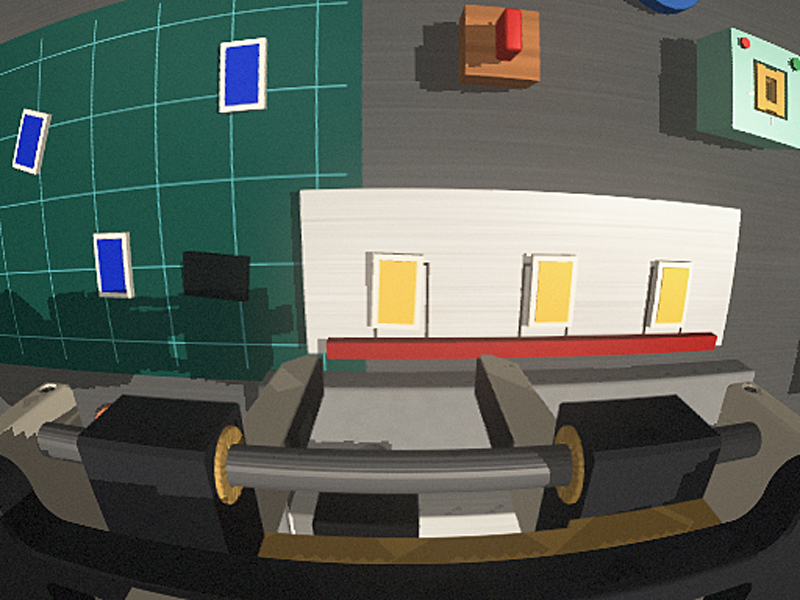

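Emit:
drive_tool:
  steps: [0.3,0.05,-0.05,1,0,0.3,0,0,1,0,0.3,0,0,1,0,0.3,0,0,1,0,0.3,0,0,0.7,0,0.3,0,0,0.4,0,0.3,0,0,0.05,0,0.3,0,0,0,0,-1,0,0,0,0,-1,0,0,0,0]

```text
t: 2.7
position: [0.5973, -0.0161, 0.0161]
tcp_rot: [0.001, 0.0, 1.0, 0.0]
ft_force: [0.3, 0.7, -0.9]
width: 0.554
finger_force: 0.0
```

Emit:
drive_tool:
  steps: [-1,0,0,0,0,-1,0,0,0,0,-1,0,0,0,0,-1,0,0,0,0]

```text
t: 3.03
position: [0.5965, -0.0164, 0.0155]
tcp_rot: [0.0, 0.0, 1.0, -0.0]
ft_force: [-0.5, -0.6, 3.1]
width: 0.332
finger_force: 29.9
```

Emit:
drive_tool:
  steps: [-1,0,0,-0.4,0,-1,0,0,-0.8,0,-1,0,0,-0.9,0,-1,0,0.6,-0.9,0,-1,0.2,1,0,0,-1,0.2,1,0,0,-1,0.2,1,0,0,-1,0.2,1,0,0,-1,0.2,1,0,0,-1,0,1,0,0]

```text
t: 3.87
position: [0.5698, 0.15, 0.0905]
tcp_rot: [-0.001, -0.0, 1.0, -0.0]
ft_force: [0.2, 0.6, -0.1]
width: 0.333
finger_force: 29.9
```

Emit:
drive_tool:
  steps: [-1,0,1,0,0,-1,0,1,0,0,-1,0,1,0,0,-1,0,1,0,0,-1,0,1,0,0,-1,0,1,0,0,-1,0,1,0,0,-1,0,1,0,0,-1,0,1,0,0,-1,0,1,0,0]

```text
t: 4.7
position: [0.5708, 0.3999, 0.0904]
tcp_rot: [-0.0, -0.0, 1.0, -0.0]
ft_force: [0.9, -0.2, -1.2]
width: 0.332
finger_force: 29.9
```

Emit:
drive_tool:
  steps: [-1,0,0.8,0,0,-1,0,0,0,0,-1,0,0,0,0]

```text
t: 4.95
position: [0.5699, 0.4202, 0.0899]
tcp_rot: [-0.001, -0.001, 1.0, 0.0]
ft_force: [0.6, -1.2, -0.1]
width: 0.332
finger_force: 29.9
```

```bash
python3 look.py w2 gold,blue
python3 - <<'E'
from h import *
q=np.load("pics/w2.npz");p,d,V=q["p"],q["d"],q["v"];W=cloud("wrist",p,d,V);hs=cv2.cvtColor(p,cv2.COLOR_RGB2HSV)
m=((hs[...,0]<8)|(hs[...,0]>172))&(hs[...,1]>180)&(hs[...,2]>60)&(abs(W[...,2])<.01)
P=W[m];print(m.sum(),np.percentile(P,[0.5,50,99.5],0).round(4),cv2.minAreaRect(P[:,:2].astype(np.float32)))
E
```

```text
[0.5699 0.4202 0.0899]
gold [51.0, 60.0] 934 xyz [0.4357, 0.2489, 0.0457] lw [0.036, 0.036] ang -2.7
gold [36.0, 226.0] 564 xyz [0.5971, 0.186, 0.0198] lw [0.042, 0.027] ang 1.8
gold [255.0, 241.0] 2437 xyz [0.5695, 0.4206, 0.0941] lw [0.043, 0.024] ang -1.5
blue [24.0, 12.0] 1108 xyz [0.3648, 0.1668, 0.0165] lw [0.088, 0.033] ang 75.9
1472 [[ 3.917e-01  3.441e-01 -1.000e-04]
 [ 5.247e-01  3.872e-01  1.500e-03]
 [ 5.997e-01  4.787e-01  3.300e-03]] ((0.4921450614929199, 0.4117569029331207), (0.2091672569513321, 0.11945781111717224), 5.185545921325684)
```

View pics/w2.png

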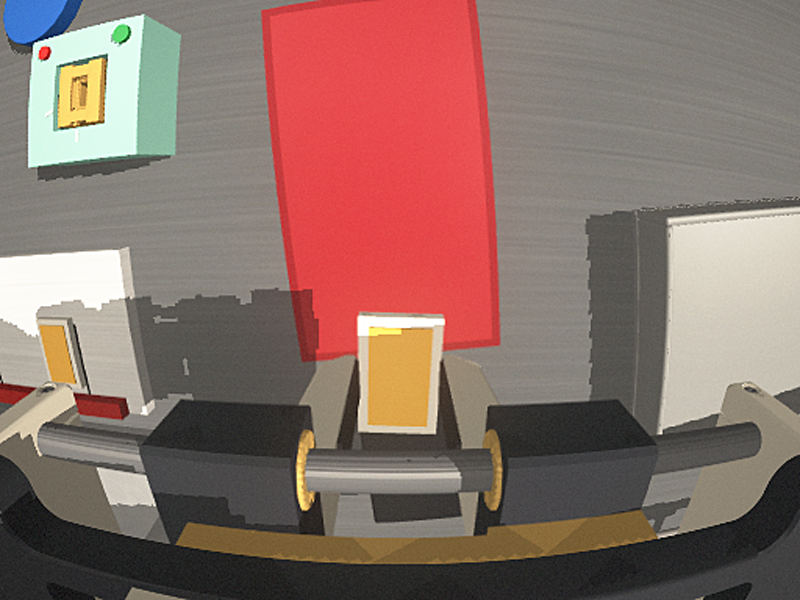

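Emit:
drive_tool:
  steps: [-1,0.4,-0.1,0.8,0,-1,0,0,0.9,0,-1,0,0,0.9,0,-1,0,0,0.5,0,-1,0,0,0.2,0,-1,0,0,0.13,0,-1,0,0,0,0,0,0,0,0,0,0,0,0,0,0,0.1,0,0,0,0]

```text
t: 5.83
position: [0.5619, 0.417, 0.0056]
tcp_rot: [0.001, -0.0, 1.0, 0.001]
ft_force: [-0.2, -0.6, -0.1]
width: 0.5
finger_force: 0.0
```

Emit:
drive_tool:
  steps: [0.2,0,0,0,0,0.3,0,0,-0.4,0,0.3,0,0,-0.8,0,0.3,0,0,-1,0,0.3,0,0,-1,0,0.3,-0.3,-1,-0.6,0,0.3,-0.3,-1,0,0,0.3,-0.3,-1,0,0,0.3,-0.3,-1,0,0,0.3,-0.3,-1,0,0]

```text
t: 6.67
position: [0.5992, 0.2903, 0.1005]
tcp_rot: [0.001, -0.0, 1.0, 0.0]
ft_force: [0.0, 0.3, 0.5]
width: 0.65
finger_force: 0.0
```

Emit:
drive_tool:
  steps: [0.3,0,-1,0,0,0.3,0,-1,0,0,0.3,0,-1,0,0,0.3,0,-1,0,0,0.3,0,-1,0,0,0.3,0,-1,0,0,0.3,0,-1,0,0,0.3,0,-1,0,0,0.3,0,0,0,0]

```text
t: 7.42
position: [0.5995, 0.0829, 0.0997]
tcp_rot: [0.0, 0.005, 1.0, -0.003]
ft_force: [-0.8, -1.0, 0.3]
width: 0.647
finger_force: 0.0
```

```bash
python3 look.py w3 gold,blue,red
```

```text
[0.5995 0.0829 0.0997]
gold [449.0, 26.0] 800 xyz [0.436, 0.2524, 0.0456] lw [0.036, 0.035] ang -1.1
gold [262.0, 196.0] 1271 xyz [0.5954, 0.0887, 0.0198] lw [0.042, 0.023] ang 0.6
gold [368.0, 197.0] 1059 xyz [0.5973, 0.1864, 0.0197] lw [0.042, 0.025] ang -0.8
blue [54.0, 55.0] 656 xyz [0.4477, -0.1192, 0.0079] lw [0.042, 0.025] ang 0.3
blue [1.0, 187.0] 69 xyz [0.5801, -0.2256, 0.0077] lw [0.033, 0.007] ang -8.7
red [205.0, 9.0] 311 xyz [0.4403, 0.0476, 0.0591] lw [0.018, 0.01] ang 0.8
red [397.0, 237.0] 110 xyz [0.6348, 0.2153, 0.0227] lw [0.041, 0.012] ang -87.4
red [131.0, 239.0] 69 xyz [0.6352, -0.0365, 0.0228] lw [0.015, 0.011] ang -85.9
```

Emit:
drive_tool:
  steps: [0.3,0.15,0.22,0.8,0,0.3,0,0,1,0,0.3,0,0,0.9,0,0.3,0,0,0.4,0,0.3,0,0,0.28,0,0.3,0,0,0,0,0.3,0,0,0,0,-1,0,0,0,0,-1,0,0,0,0,-1,0,0,0,0]

```text
t: 8.3
position: [0.5956, 0.0965, 0.0157]
tcp_rot: [0.001, 0.0, 1.0, -0.0]
ft_force: [-0.4, -1.8, 1.4]
width: 0.481
finger_force: 0.5
```

Emit:
drive_tool:
  steps: [-1,0,0,0,0,-1,0,0,0,0,-1,0,0,0,0,-1,0,0,0,0]

```text
t: 8.63
position: [0.5954, 0.096, 0.0151]
tcp_rot: [0.0, 0.0, 1.0, -0.0]
ft_force: [-0.9, -2.6, 4.1]
width: 0.334
finger_force: 30.0
```

Emit:
drive_tool:
  steps: [-1,0,0,-0.4,0,-1,0,0,-0.8,0,-1,0,0,-0.9,0,-1,0,0.64,-0.9,0,-1,0.34,1,0,0,-1,0.4,1,0,0,-1,0.4,1,0,0,-1,0.4,1,0,0,-1,0.4,1,0,0,-1,0.4,1,0,0]

```text
t: 9.47
position: [0.5352, 0.2647, 0.09]
tcp_rot: [-0.0, -0.0, 1.0, 0.001]
ft_force: [-0.9, 0.0, -0.9]
width: 0.338
finger_force: 30.0
```

Emit:
drive_tool:
  steps: [-1,0.4,1,0,0,-1,0.4,1,0,0,-1,0.4,1,0,0,-1,0.4,1,0,0,-1,0.3,1,0,0,-1,0.3,1,0,0,-1,0,0,0,0,-1,0,0,0,0,-1,0,0,0,0]

```text
t: 10.22
position: [0.4813, 0.4122, 0.0895]
tcp_rot: [-0.0, -0.0, 1.0, -0.0]
ft_force: [-0.6, 0.0, -0.4]
width: 0.334
finger_force: 30.0
```

Emit:
drive_tool:
  steps: [-1,-0.43,0,0.8,0,-1,0,0,0.9,0,-1,0,0,0.9,0,-1,0,0,0.5,0,-1,0,0,0.2,0,-1,0,0,0.1,0,-1,0,0,0,0,0,0,0,0,0,0,0,0,0,0,0.1,0,0,0,0]

```text
t: 11.05
position: [0.4928, 0.4135, 0.006]
tcp_rot: [0.001, -0.0, 1.0, 0.001]
ft_force: [-0.3, -0.5, 0.1]
width: 0.499
finger_force: 0.0
```

Emit:
drive_tool:
  steps: [0.2,0,0,0,0,0.3,0,0,-0.4,0,0.3,0,0,-0.8,0,0.3,0,0,-1,0,0.3,0,0,-1,0,0.3,-0.4,-1,-0.3,0,0.3,-0.4,-1,0,0,0.3,-0.4,-1,0,0,0.3,-0.5,-1,0,0,0.3,-0.5,-1,0,0]

```text
t: 11.88
position: [0.5477, 0.2868, 0.0935]
tcp_rot: [0.001, -0.0, 1.0, 0.0]
ft_force: [0.8, 0.8, 0.3]
width: 0.651
finger_force: 0.0
```

Emit:
drive_tool:
  steps: [0.3,-0.5,-1,0,0,0.3,-0.5,-1,0,0,0.3,-0.5,-1,0,0,0.3,-0.5,-1,0,0,0.3,0,0,0,0,0.3,0,0,0,0,0.3,0,0,0,0]

```text
t: 12.47
position: [0.5968, 0.1891, 0.0929]
tcp_rot: [0.0, -0.0, 1.0, 0.001]
ft_force: [-1.1, 0.2, 0.0]
width: 0.651
finger_force: 0.0
```

```bash
python3 look.py w4 gold,blue
```

```text
[0.5968 0.1891 0.0929]
gold [338.0, 14.0] 930 xyz [0.4392, 0.2522, 0.0456] lw [0.035, 0.03] ang 87.5
gold [474.0, 101.0] 638 xyz [0.4924, 0.4137, 0.0077] lw [0.041, 0.026] ang -0.4
gold [471.0, 166.0] 613 xyz [0.5615, 0.4167, 0.0077] lw [0.042, 0.026] ang -1.4
gold [251.0, 203.0] 1328 xyz [0.5972, 0.1864, 0.0198] lw [0.043, 0.024] ang 0.4
```

Emit:
drive_tool:
  steps: [0.3,0,-0.11,0.8,0,0.3,0,0,0.9,0,0.3,0,0,0.8,0,0.3,0,0,0.4,0,0.3,0,0,0.2,0,0.3,0,0,0,0,0.3,0,0,0,0,-1,0,0,0,0,-1,0,0,0,0,-1,0,0,0,0]

```text
t: 13.35
position: [0.5978, 0.1853, 0.0157]
tcp_rot: [0.001, 0.0, 1.0, 0.0]
ft_force: [0.1, -0.8, 0.3]
width: 0.484
finger_force: 0.0
```

Emit:
drive_tool:
  steps: [-1,0,0,0,0,-1,0,0,0,0,-1,0,0,0,0,-1,0,0,0,0,-1,0,0,-0.4,0,-1,0,0,-0.8,0,-1,0,0,-0.9,0,-1,0,0.8,-0.9,0,-1,0,1,0,0,-1,0,1,0,0]

```text
t: 14.18
position: [0.5986, 0.2553, 0.0922]
tcp_rot: [0.002, 0.001, 1.0, 0.001]
ft_force: [0.5, 0.4, -1.2]
width: 0.339
finger_force: 30.0
```

Emit:
drive_tool:
  steps: [-1,0.9,1,0,0,-1,1,1,0,0,-1,1,1,0,0,-1,1,1,0,0,-1,1,1,0,0,-1,1,1,0,0,-1,1,0,0,0,-1,0,0,0,0,-1,0,0,0,0,-1,0,0,0,0]

```text
t: 15.02
position: [0.4257, 0.4043, 0.09]
tcp_rot: [0.001, 0.0, 1.0, -0.0]
ft_force: [0.4, -1.0, 0.1]
width: 0.333
finger_force: 30.0
```

Emit:
drive_tool:
  steps: [-1,0,0,0.8,0,-1,0,0,0.9,0,-1,0,0,0.9,0,-1,0,0,0.5,0,-1,0,0,0.2,0,-1,0,0,0.1,0,-1,0,0,0,0,0,0,0,0,0,0,0,0,0,0,0.1,0,0,0,0]

```text
t: 15.85
position: [0.4253, 0.4057, 0.0058]
tcp_rot: [0.001, -0.0, 1.0, 0.001]
ft_force: [0.5, -0.6, 0.0]
width: 0.502
finger_force: 0.0
```

Emit:
drive_tool:
  steps: [0.2,0,0,0,0,0.3,0,0,-0.4,0,0.3,0,0,-0.8,0,0.3,0,0,-1,0,0.3,0,0,-1,0,0.3,-0.4,-1,-1,0,0.3,-0.4,-1,-1,0,0.3,-0.4,-1,-1,0,0.3,-0.4,-1,-1,0,0.3,-0.4,-1,0,0]

```text
t: 16.68
position: [0.4774, 0.2811, 0.1908]
tcp_rot: [0.005, -0.0, 1.0, 0.003]
ft_force: [0.5, 0.5, -0.0]
width: 0.652
finger_force: 0.0
```

Emit:
drive_tool:
  steps: [0.3,-0.4,-1,0,0,0.3,-0.4,-1,0,0,0.3,-0.4,-1,0,0,0.3,-0.4,-1,0,0,0.3,-0.4,-1,0,0,0.3,-0.4,-1,0,0,0.3,-0.4,-1,0,0,0.3,0,-1,0,0,0.3,0,-1,0,0,0.3,0,-1,0,0]

```text
t: 17.52
position: [0.5446, 0.0289, 0.1856]
tcp_rot: [0.0, -0.0, 1.0, 0.0]
ft_force: [-0.5, 0.7, 0.2]
width: 0.651
finger_force: 0.0
```

Emit:
drive_tool:
  steps: [0.3,0,-1,0,0,0.3,0,0,0,0,0.3,0,0,0,0,0.3,0,0,0,0]

```text
t: 17.85
position: [0.5447, 0.0063, 0.1853]
tcp_rot: [0.0, -0.001, 1.0, 0.001]
ft_force: [0.0, -0.4, -0.4]
width: 0.651
finger_force: 0.0
```

```bash
python3 look.py w5 gold,blue,red
```

```text
[0.5447 0.0063 0.1853]
gold [458.0, 99.0] 456 xyz [0.4361, 0.2526, 0.0456] lw [0.036, 0.036] ang -1.9
gold [508.0, 192.0] 178 xyz [0.5613, 0.416, 0.0076] lw [0.041, 0.026] ang -1.4
blue [395.0, 26.0] 2096 xyz [0.348, 0.182, 0.0166] lw [0.074, 0.072] ang -82.1
blue [149.0, 98.0] 613 xyz [0.4476, -0.1199, 0.0078] lw [0.041, 0.024] ang 0.7
blue [29.0, 128.0] 321 xyz [0.4685, -0.3159, 0.0079] lw [0.042, 0.025] ang -16.9
blue [80.0, 201.0] 385 xyz [0.5764, -0.235, 0.0078] lw [0.041, 0.025] ang -4.2
red [410.0, 246.0] 115 xyz [0.6343, 0.2145, 0.0226] lw [0.044, 0.012] ang 89.1
```

View pics/w5.png

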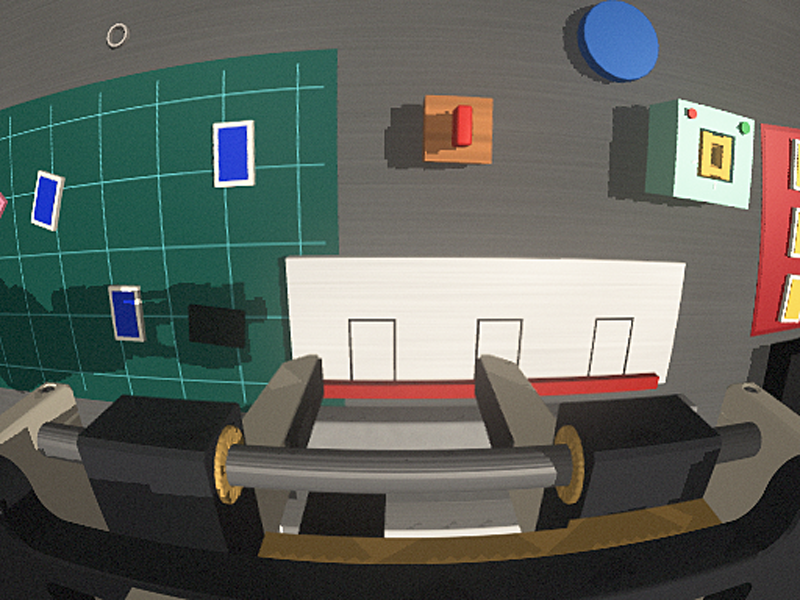

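Run:
```python
from h import *
q=np.load("pics/w5.npz");p,d,V=q["p"],q["d"],q["v"];W=cloud("wrist",p,d,V);g=p.sum(2).astype(int)
for v in (212,222,232):
    print(v,[ (u,W[v,u].round(4).tolist()) for u in range(205,425) if g[v,u]<450 and g[v,u]<=g[v,u-1] and g[v,u]<g[v,u+1]])
for u in (235,318,388):
    print(u,[ (v,W[v,u].round(4).tolist()) for v in range(195,225) if g[v,u]<450])
# fence edge, depth tops
for u in (240,300,360,400):
    v=[v for v in range(225,256) if p[v,u,0]>100 and p[v,u,1]<70];print(u,W[v[0],u].round(4) if v else 0)
```

```text
212 [(223, [0.5874, -0.0319, 0.0139]), (252, [0.5877, 0.0033, 0.0126]), (305, [0.5875, 0.0679, 0.0136]), (333, [0.5883, 0.1039, 0.0122]), (380, [0.5892, 0.1685, 0.0123]), (403, [0.5896, 0.203, 0.0129])]
222 [(224, [0.6004, -0.0311, 0.0138]), (252, [0.601, 0.0032, 0.012]), (305, [0.6012, 0.0689, 0.0124]), (332, [0.6013, 0.1035, 0.0132]), (379, [0.6028, 0.1687, 0.013]), (402, [0.6038, 0.2039, 0.0131])]
232 [(205, [0.5384, -0.0238, 0.187]), (224, [0.6145, -0.0318, 0.0123]), (252, [0.6136, 0.0032, 0.014]), (304, [0.6149, 0.0685, 0.0118]), (311, [0.5349, 0.0394, 0.195]), (313, [0.5352, 0.0407, 0.1945]), (315, [0.5348, 0.0416, 0.1955]), (318, [0.5347, 0.0434, 0.1956]), (320, [0.535, 0.0448, 0.195]), (323, [0.5352, 0.0467, 0.1946]), (326, [0.535, 0.0483, 0.1953]), (328, [0.5355, 0.0499, 0.1941]), (331, [0.6151, 0.1035, 0.013]), (377, [0.6173, 0.1683, 0.0122]), (400, [0.6185, 0.2037, 0.0127])]
235 [(204, [0.5778, -0.0172, 0.012]), (205, [0.5786, -0.0171, 0.0133])]
318 [(204, [0.5775, 0.0837, 0.0131])]
388 [(203, [0.5769, 0.1783, 0.0127]), (204, [0.5778, 0.1777, 0.0142])]
240 [ 0.6287 -0.0115  0.0226]
300 [0.6289 0.0634 0.0176]
360 [0.6291 0.142  0.022 ]
400 [0.6284 0.2004 0.0233]
```

Emit:
drive_tool:
  steps: [0.3,0.8,-1,0.6,0,0.3,0.8,-1,0.7,0,0.3,0.8,-1,0.8,0,0.3,0.8,-1,0.8,0,0.3,0.68,-1.0,0.8,0,0.3,0,-0.04,0.8,0,0.3,0,0,0.8,0,0.3,0,0,0.8,0,0.3,0,0,0.6,0,0.3,0,0,0.35,0]

```text
t: 18.73
position: [0.4478, -0.1191, 0.0072]
tcp_rot: [-0.001, -0.002, 1.0, 0.001]
ft_force: [0.0, 0.9, -0.3]
width: 0.65
finger_force: 0.0
```

Emit:
drive_tool:
  steps: [0.3,0,0,0.2,0,0.3,0,0,0,0,0.3,0,0,0,0]

```text
t: 18.98
position: [0.4483, -0.1204, 0.0038]
tcp_rot: [0.0, -0.001, 1.0, 0.0]
ft_force: [-0.0, -0.2, -0.4]
width: 0.647
finger_force: 0.0
```

Emit:
drive_tool:
  steps: [-1,0,0,0,0,-1,0,0,0,0,-1,0,0,0,0,-1,0,0,0,0,-1,0,0,0,0,-1,0,0,0,0,-1,0,0,0,0,-1,0,0,-0.4,0,-1,0,0,-0.8,0,-1,0,0,-0.9,0]

```text
t: 19.82
position: [0.4465, -0.1207, 0.0555]
tcp_rot: [-0.002, -0.0, 1.0, 0.0]
ft_force: [0.6, -0.9, -1.5]
width: 0.331
finger_force: 30.0
```

Emit:
drive_tool:
  steps: [-1,-0.8,0.25,-0.9,0,-1,-1,0.8,0,0,-1,-1,0.8,0,0,-1,-1,0.8,0,0,-1,-1,0.8,0,0,-1,-1,0.8,0,0,-1,0,0,0,0,-1,0,0,0,0,-1,0,0,0,0]

```text
t: 20.57
position: [0.5914, -0.0154, 0.0776]
tcp_rot: [-0.001, 0.0, 1.0, -0.0]
ft_force: [-0.4, -0.7, -1.4]
width: 0.331
finger_force: 30.0
```

```bash
python3 look.py w6 blue
```

```text
[ 0.5914 -0.0154  0.0776]
blue [38.0, 189.0] 636 xyz [0.5762, -0.2351, 0.0079] lw [0.042, 0.026] ang -2.3
blue [255.0, 242.0] 2291 xyz [0.5912, -0.0149, 0.0815] lw [0.043, 0.024] ang -0.4
```

Emit:
drive_tool:
  steps: [-1,0,0.04,0.7,0,-1,0,0,0.9,0,-1,0,0,0.5,0,-1,0,0,0.2,0,-1,0,0,0.15,0,-1,0,0,0,0,-1,0,0,0,0,-1,-0.2,0,0,0,-1,-0.2,0,0,0,-1,0,0,0,0]

```text
t: 21.45
position: [0.604, -0.0137, 0.0178]
tcp_rot: [0.001, 0.0, 1.0, 0.0]
ft_force: [-0.1, -0.3, -1.1]
width: 0.333
finger_force: 30.0
```

Emit:
drive_tool:
  steps: [-1,-0.08,0,0,0,-1,-0.06,0,0,0,-1,0,0,0,0,-1,0,0,0,0]

```text
t: 21.78
position: [0.6043, -0.0137, 0.0168]
tcp_rot: [-0.002, -0.0, 1.0, -0.0]
ft_force: [-5.1, 0.2, 2.8]
width: 0.335
finger_force: 30.0
```

Emit:
drive_tool:
  steps: [-1,-0.06,0,0,0,-1,0,0,0,0,-1,0,0,0,0]

```text
t: 22.03
position: [0.6043, -0.0137, 0.0166]
tcp_rot: [-0.004, -0.0, 1.0, -0.0]
ft_force: [-7.0, 0.1, 4.0]
width: 0.333
finger_force: 30.0
```

Emit:
drive_tool:
  steps: [-1,-0.06,0,0,0,-1,0,0,0,0,-1,0,0,0,0]

```text
t: 22.28
position: [0.6043, -0.0137, 0.0166]
tcp_rot: [-0.005, -0.0, 1.0, -0.001]
ft_force: [-9.9, 0.6, 5.6]
width: 0.331
finger_force: 30.0
```

Emit:
drive_tool:
  steps: [-1,0,0,0.04,0,-1,0,0,0,0,-0.2,0,0,0,0,-0.1,0,0,0,0,0,0,0,0,0,0.1,0,0,0,0,0.2,0,0,-0.1,0,0.3,0,0,-0.4,0,0.3,0.4,0,-0.8,0,0.3,0.4,0,-1,0]

```text
t: 23.12
position: [0.5887, -0.0137, 0.0735]
tcp_rot: [-0.001, 0.0, 1.0, 0.0]
ft_force: [-0.7, -0.2, -0.7]
width: 0.646
finger_force: 0.0
```

Emit:
drive_tool:
  steps: [0.3,0.4,-1,-1,0,0.3,0,-1,-1,0,0.3,0,-1,0,0,0.3,0,-1,0,0,0.3,0,-1,0,0,0.3,0,0,0,0,0.3,0,0,0,0,0.3,0,0,0,0]

```text
t: 23.78
position: [0.5796, -0.1377, 0.1242]
tcp_rot: [0.001, -0.0, 1.0, 0.001]
ft_force: [-0.2, 0.5, 0.9]
width: 0.648
finger_force: 0.0
```

```bash
python3 look.py w7 blue
python3 - <<'E'
import cv2
p=cv2.imread("pics/w7.png");cv2.imwrite("pics/w7c.png",p)
E
```

```text
[ 0.5796 -0.1377  0.1242]
blue [501.0, 17.0] 828 xyz [0.3586, 0.1672, 0.0161] lw [0.057, 0.043] ang 9.4
blue [84.0, 89.0] 696 xyz [0.4685, -0.317, 0.0079] lw [0.041, 0.025] ang -20.5
blue [159.0, 187.0] 834 xyz [0.5765, -0.2353, 0.0078] lw [0.041, 0.024] ang -1.4
blue [375.0, 216.0] 757 xyz [0.6043, -0.0133, 0.0197] lw [0.041, 0.024] ang -0.7
```

View pics/w7.png

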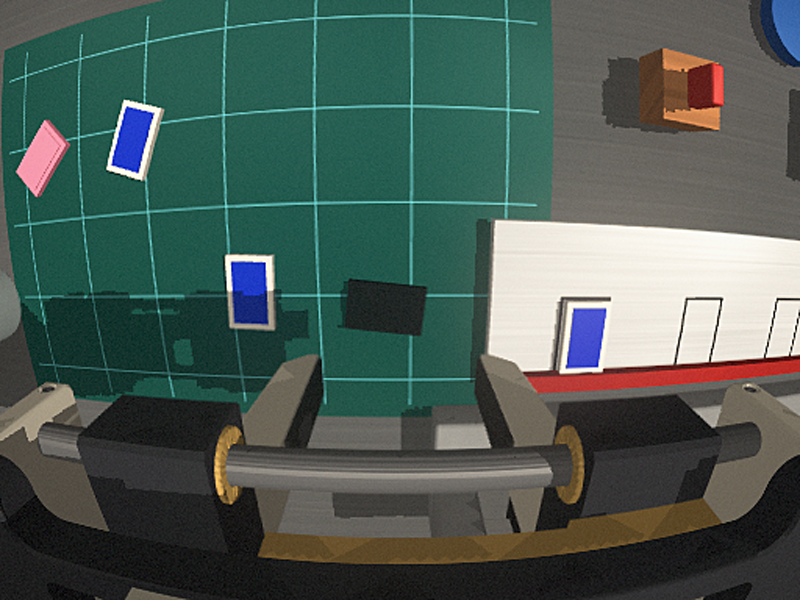

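Emit:
drive_tool:
  steps: [0.3,0.12,-1,0,0,0.3,0,-1,0,0,0.3,0,-1,0.4,0,0.3,0,-0.9,0.8,0,0.3,0,0,1,0,0.3,0,0,1,0,0.3,0,0,0.8,0,0.3,0,0,0.5,0,0.3,0,0,0.3,0,0.3,0,0,0,0]

```text
t: 24.67
position: [0.5758, -0.2347, 0.0024]
tcp_rot: [-0.001, -0.001, 1.0, 0.001]
ft_force: [0.2, 0.4, 0.2]
width: 0.649
finger_force: 0.0
```

Emit:
drive_tool:
  steps: [0.3,0,0,0,0,0.3,0,0,0,0,-1,0,0,0,0,-1,0,0,0,0,-1,0,0,0,0,-1,0,0,0,0,-1,0,0,0,0,-1,0,0,0,0,-1,0,0,0,0]

```text
t: 25.42
position: [0.5763, -0.2363, 0.0039]
tcp_rot: [0.0, -0.0, 1.0, -0.0]
ft_force: [0.4, -0.0, 3.0]
width: 0.334
finger_force: 29.9
```

Emit:
drive_tool:
  steps: [-1,0,0,-0.4,0,-1,0,0,-0.8,0,-1,0,0,-1,0,-1,0,0,-1,0,-1,-0.3,0.86,-0.4,0,-1,-0.28,1,0,0,-1,0,1,0,0,-1,0,1,0,0,-1,0,1,0,0,-1,0,1,0,0]

```text
t: 26.25
position: [0.5905, -0.0886, 0.0941]
tcp_rot: [0.0, 0.0, 1.0, 0.0]
ft_force: [0.0, 0.2, -0.8]
width: 0.335
finger_force: 29.9
```

Emit:
drive_tool:
  steps: [-1,0,1,0,0,-1,0,1,0,0,-1,0,1,0,0,-1,0,1,0,0,-1,0,1,0,0,-1,0,1,0,0,-1,0,1,0,0,-1,0,0,0,0,-1,0,0,0,0,-1,0,0,0,0]

```text
t: 27.08
position: [0.5907, 0.0841, 0.0938]
tcp_rot: [-0.0, 0.0, 1.0, -0.001]
ft_force: [1.1, 0.2, -1.1]
width: 0.33
finger_force: 29.9
```

```bash
python3 look.py w8 blue
```

```text
[0.5907 0.0841 0.0938]
blue [148.0, 216.0] 1022 xyz [0.6039, -0.013, 0.0198] lw [0.042, 0.024] ang 0.2
blue [245.0, 212.0] 67 xyz [0.5703, 0.0799, 0.0975] lw [0.013, 0.002] ang -85.7
blue [255.0, 246.0] 2071 xyz [0.5912, 0.0847, 0.0976] lw [0.042, 0.023] ang -1.4
```

Emit:
drive_tool:
  steps: [-1,0,0.06,0.8,0,-1,0,0,1,0,-1,0,0,0.8,0,-1,0,0,0.35,0,-1,0,0,0.2,0,-1,0,0,0,0,-1,0,0,0,0,-1,-0.2,0,0,0,-1,-0.2,0,0,0,-1,-0.1,0,0,0]

```text
t: 27.97
position: [0.6036, 0.0864, 0.0153]
tcp_rot: [-0.0, 0.0, 1.0, -0.0]
ft_force: [-4.2, 0.0, 5.5]
width: 0.338
finger_force: 29.9
```

Emit:
drive_tool:
  steps: [-1,-0.06,0,0,0,-1,-0.06,0,0,0,-1,0,0,0,0,-1,0,0,0,0]

```text
t: 28.3
position: [0.6036, 0.0865, 0.0152]
tcp_rot: [-0.003, -0.0, 1.0, -0.001]
ft_force: [-6.3, -0.4, 7.9]
width: 0.338
finger_force: 29.9
```

Emit:
drive_tool:
  steps: [-1,-0.06,0,0,0,-1,0,0,0,0,-1,0,0,0,0]

```text
t: 28.55
position: [0.6036, 0.0864, 0.0152]
tcp_rot: [-0.004, -0.0, 1.0, -0.001]
ft_force: [-7.9, -1.2, 8.0]
width: 0.336
finger_force: 29.9
```

Emit:
drive_tool:
  steps: [-1,-0.06,0,0,0,-1,0,0,0,0,-0.2,0,0,0,0,-0.1,0,0,0,0,0,0,0,0,0,0.1,0,0,0,0,0.2,0,0,-0.1,0,0.3,0,0,-0.4,0,0.3,0.4,0,-0.8,0,0.3,0.4,0,-1,0]

```text
t: 29.38
position: [0.5885, 0.0865, 0.0722]
tcp_rot: [-0.001, 0.0, 1.0, -0.0]
ft_force: [-0.1, 0.2, 1.0]
width: 0.648
finger_force: 0.0
```

Emit:
drive_tool:
  steps: [0.3,0.4,-1,-1,0,0.3,0.4,-1,-1,0,0.3,0.4,-1,0,0,0.3,0.4,-1,0,0,0.3,0.4,-1,0,0,0.3,0.4,-1,0,0,0.3,0.4,-1,0,0,0.3,0.4,-1,0,0,0.3,0,-1,0,0,0.3,0,-1,0,0]

```text
t: 30.22
position: [0.5089, -0.1646, 0.1235]
tcp_rot: [0.0, 0.0, 1.0, -0.0]
ft_force: [0.3, 0.3, 0.4]
width: 0.651
finger_force: 0.0
```

Emit:
drive_tool:
  steps: [0.3,0,-1,0,0,0.3,0,-1,0,0,0.3,0,0,0,0,0.3,0,0,0,0,0.3,0,0,0,0]

```text
t: 30.63
position: [0.5095, -0.2121, 0.1229]
tcp_rot: [0.0, -0.0, 1.0, 0.0]
ft_force: [0.1, 0.7, 0.1]
width: 0.652
finger_force: 0.0
```

```bash
python3 look.py w9 blue
```

```text
[ 0.5095 -0.2121  0.1229]
blue [150.0, 150.0] 886 xyz [0.4684, -0.3168, 0.0078] lw [0.041, 0.024] ang -18.6
```

Run:
```python
from h import *
H["pink"]=((165,60,120),(179,150,255))
for t in("w9","w7"):
    q=np.load(f"pics/{t}.npz")
    for b in blobs("wrist",q["p"],q["d"],q["v"],"pink",60):print(*b)
```

```text
pink [87.0, 153.0] 138 xyz [0.4745, -0.3993, 0.0045] lw [0.061, 0.029] ang -23.9
pink [27.0, 101.0] 879 xyz [0.4695, -0.4089, 0.0073] lw [0.056, 0.039] ang -46.1
```

Emit:
drive_tool:
  steps: [0.15,0.44,-1,0,0,0.15,0.4,-1,0,0,0.15,0.4,-1,0.2,0,0.15,0.4,-1,0.4,0,0.15,0,-0.19,0.6,0.6,0.15,0,0,0.6,1,0.15,0,0,0.6,1,0.15,0,0,0.6,0.5,0.15,0,0,0.8,0,0.15,0,0,0.5,0]

```text
t: 31.52
position: [0.4687, -0.3155, 0.0138]
tcp_rot: [-0.001, 0.16, 0.987, 0.001]
ft_force: [-0.7, -0.4, 0.2]
width: 0.578
finger_force: 0.0
```

Emit:
drive_tool:
  steps: [0.15,0,0,0.3,0,0.15,0,0,0.12,0,0.15,0,0,0,0,0.15,0,0,0,0]

```text
t: 31.85
position: [0.469, -0.3177, 0.0051]
tcp_rot: [0.001, 0.161, 0.987, -0.0]
ft_force: [0.6, -0.5, 0.6]
width: 0.578
finger_force: 0.0
```

Emit:
drive_tool:
  steps: [-1,0,0,0.04,0,-1,0,0,0,0,-1,0,0,0,0,-1,0,0,0,0,-1,0,0,0,0,-1,0,0,0,0,-1,0,0,0,0,-1,0,0,-0.4,0,-1,0,0,-0.8,0,-1,0,0,-1,-0.6]

```text
t: 32.68
position: [0.4668, -0.3171, 0.0578]
tcp_rot: [-0.002, 0.13, 0.992, 0.001]
ft_force: [-0.9, -0.4, -0.3]
width: 0.332
finger_force: 30.0
```

Emit:
drive_tool:
  steps: [-1,0,0,-1,-1,-1,0,0,-0.44,-1,-1,0,0,0,-0.5,-1,-1,0.14,0,0,-1,-1,1,0,0,-1,-1,1,0,0,-1,-1,1,0,0,-1,-0.88,1,0,0,-1,0,1,0,0,-1,0,1,0,0]

```text
t: 33.52
position: [0.5912, -0.1625, 0.0944]
tcp_rot: [0.0, -0.001, 1.0, 0.0]
ft_force: [0.3, -0.3, -0.6]
width: 0.331
finger_force: 30.0
```

Emit:
drive_tool:
  steps: [-1,0,1,0,0,-1,0,1,0,0,-1,0,1,0,0,-1,0,1,0,0,-1,0,1,0,0,-1,0,1,0,0,-1,0,1,0,0,-1,0,1,0,0,-1,0,1,0,0,-1,0,1,0,0]

```text
t: 34.35
position: [0.5898, 0.0865, 0.0947]
tcp_rot: [-0.0, 0.0, 1.0, -0.0]
ft_force: [0.2, 0.0, -1.1]
width: 0.334
finger_force: 30.0
```

Emit:
drive_tool:
  steps: [-1,0,1,0,0,-1,0,1,0,0,-1,0,1,0,0,-1,0,1,0,0,-1,0,0,0,0,-1,0,0,0,0,-1,0,0,0,0]

```text
t: 34.93
position: [0.5901, 0.1841, 0.0943]
tcp_rot: [-0.0, 0.0, 1.0, -0.001]
ft_force: [0.0, -0.1, -0.9]
width: 0.333
finger_force: 30.0
```

```bash
python3 look.py w10 blue; python3 -c "
from h import *;print(ctrl.read_state()['tcp_rot'])"
```

```text
[0.5901 0.1841 0.0943]
blue [148.0, 216.0] 1002 xyz [0.6034, 0.0871, 0.0197] lw [0.042, 0.024] ang -0.9
blue [61.0, 215.0] 658 xyz [0.6044, -0.0128, 0.0198] lw [0.042, 0.026] ang -0.6
blue [242.0, 213.0] 65 xyz [0.5705, 0.1794, 0.0981] lw [0.013, 0.003] ang -88.1
blue [255.0, 246.0] 1970 xyz [0.5916, 0.1846, 0.0982] lw [0.04, 0.024] ang -0.1
[-2.22568460e-04  1.01425644e-03  9.99998962e-01 -9.98779533e-04]
```

Emit:
drive_tool:
  steps: [-1,0,0.07,0.8,0,-1,0,0,1,0,-1,0,0,0.8,0,-1,0,0,0.35,0,-1,0,0,0.18,0,-1,0,0,0,0,-1,0,0,0,0,-1,-0.2,0,0,0,-1,-0.2,0,0,0,-1,-0.1,0,0,0]

```text
t: 35.82
position: [0.6039, 0.187, 0.0166]
tcp_rot: [0.001, 0.0, 1.0, 0.0]
ft_force: [-4.4, 0.1, 0.9]
width: 0.334
finger_force: 30.0
```

Emit:
drive_tool:
  steps: [-1,-0.06,0,0,0,-1,-0.06,0,0,0,-1,0,0,0,0,-1,0,0,0,0]

```text
t: 36.15
position: [0.604, 0.1871, 0.016]
tcp_rot: [-0.002, -0.0, 1.0, -0.001]
ft_force: [-5.0, -0.3, 2.6]
width: 0.331
finger_force: 30.0
```

Emit:
drive_tool:
  steps: [-1,-0.1,0,0,0,-1,0,0,0,0,-1,0,0,0,0]

```text
t: 36.4
position: [0.6041, 0.1871, 0.0159]
tcp_rot: [-0.004, -0.0, 1.0, -0.001]
ft_force: [-9.7, -0.9, 7.2]
width: 0.334
finger_force: 30.0
```

Emit:
drive_tool:
  steps: [-0.2,0,0,0,0,-0.1,0,0,0,0,0,0,0,0,0,0.1,0,0,0,0,0.2,0,0,-0.1,0,0.3,0,0,-0.4,0,0.3,0.4,0,-0.8,0,0.3,1,0,-1,0,0.3,1,-1,-1,0,0.3,0.4,-1,-1,0]

```text
t: 37.23
position: [0.5357, 0.1405, 0.1242]
tcp_rot: [-0.001, -0.003, 1.0, 0.001]
ft_force: [1.0, -0.9, 0.6]
width: 0.647
finger_force: 0.0
```

Emit:
drive_tool:
  steps: [0.3,0,-1,-0.6,0,0.3,0,-1,0,0,0.3,0,0,0,0,0.3,0,0,0,0,0.3,0,0,0,0]

```text
t: 37.65
position: [0.5393, 0.0893, 0.1381]
tcp_rot: [0.0, -0.0, 1.0, 0.001]
ft_force: [-0.4, 1.0, -0.6]
width: 0.648
finger_force: 0.0
```

```bash
python3 look.py w11 blue,gold,red
python3 - <<'E'
import cv2,numpy as np
p=np.load("pics/w11.npz")["p"][:,:,::-1]
cv2.imwrite("pics/w11c.png",cv2.resize(p[20:245,100:400],(800,600),interpolation=cv2.INTER_CUBIC))
E
```

```text
[0.5393 0.0893 0.1381]
blue [344.0, 17.0] 2206 xyz [0.3624, 0.1838, 0.0167] lw [0.074, 0.043] ang -84.4
blue [160.0, 243.0] 509 xyz [0.6038, -0.0133, 0.0198] lw [0.042, 0.024] ang 0.7
blue [346.0, 240.0] 436 xyz [0.57, 0.1744, 0.0197] lw [0.113, 0.025] ang 36.0
blue [252.0, 247.0] 743 xyz [0.6035, 0.0871, 0.0197] lw [0.042, 0.022] ang -1.0
gold [423.0, 94.0] 807 xyz [0.4361, 0.2531, 0.0456] lw [0.036, 0.036] ang 87.5
gold [501.0, 103.0] 365 xyz [0.4252, 0.4059, 0.0078] lw [0.042, 0.026] ang 0.4
gold [501.0, 154.0] 349 xyz [0.4928, 0.4137, 0.0077] lw [0.042, 0.025] ang 0.5
gold [494.0, 204.0] 317 xyz [0.5611, 0.4166, 0.0077] lw [0.041, 0.026] ang -2.1
red [205.0, 81.0] 348 xyz [0.4359, 0.0479, 0.0603] lw [0.026, 0.01] ang -0.8
```

View pics/w11c.png

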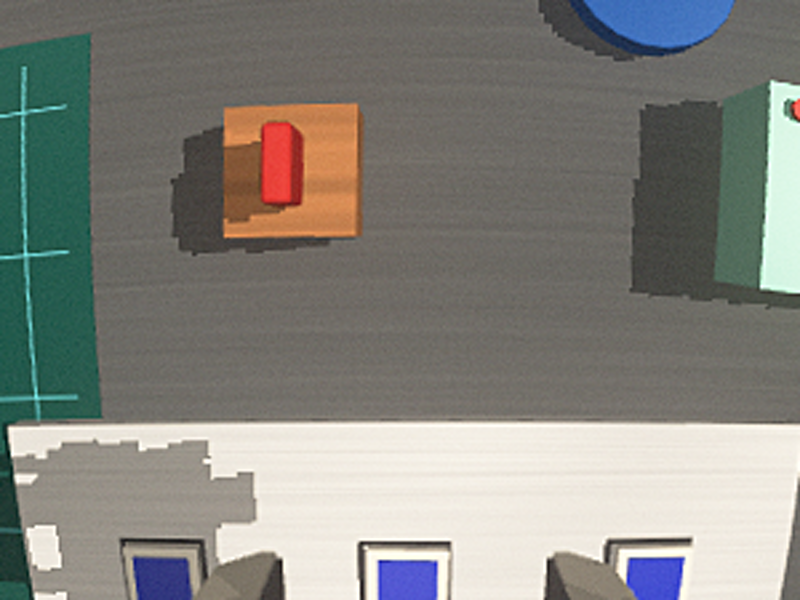

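Emit:
drive_tool:
  steps: [0.3,0.4,1,0,0,0.3,0.4,1,0,0,0.3,0.4,1,0,0,0.3,0.4,1,0,0,0.3,0.4,1,0,0,0.3,0.4,1,0,0,0.3,0.4,0.5,0,0,0.3,0,0,0,0,0.3,0,0,0,0,0.3,0,0,0,0]

```text
t: 38.53
position: [0.4696, 0.2499, 0.1374]
tcp_rot: [-0.0, 0.0, 1.0, -0.001]
ft_force: [-0.8, 0.0, -0.8]
width: 0.649
finger_force: 0.0
```

```bash
python3 look.py w12 gold,red
python3 - <<'E'
import cv2,numpy as np
p=np.load("pics/w12.npz")["p"][:,:,::-1]
cv2.imwrite("pics/w12c.png",cv2.resize(p[90:210,180:340],(800,600),interpolation=cv2.INTER_CUBIC))
E
```

```text
[0.4696 0.2499 0.1374]
gold [398.0, 148.0] 705 xyz [0.4251, 0.4057, 0.0077] lw [0.041, 0.024] ang 0.5
gold [255.0, 161.0] 1201 xyz [0.4377, 0.2508, 0.0455] lw [0.037, 0.034] ang -2.3
gold [398.0, 206.0] 610 xyz [0.4931, 0.4137, 0.0077] lw [0.042, 0.025] ang -0.5
gold [393.0, 250.0] 182 xyz [0.4978, 0.3562, 0.0078] lw [0.182, 0.024] ang 50.5
red [58.0, 166.0] 462 xyz [0.4352, 0.0487, 0.0535] lw [0.026, 0.011] ang -2.8
red [205.0, 321.0] 247 xyz [0.6442, 0.1888, 0.0226] lw [0.069, 0.032] ang 89.8
```

View pics/w12c.png

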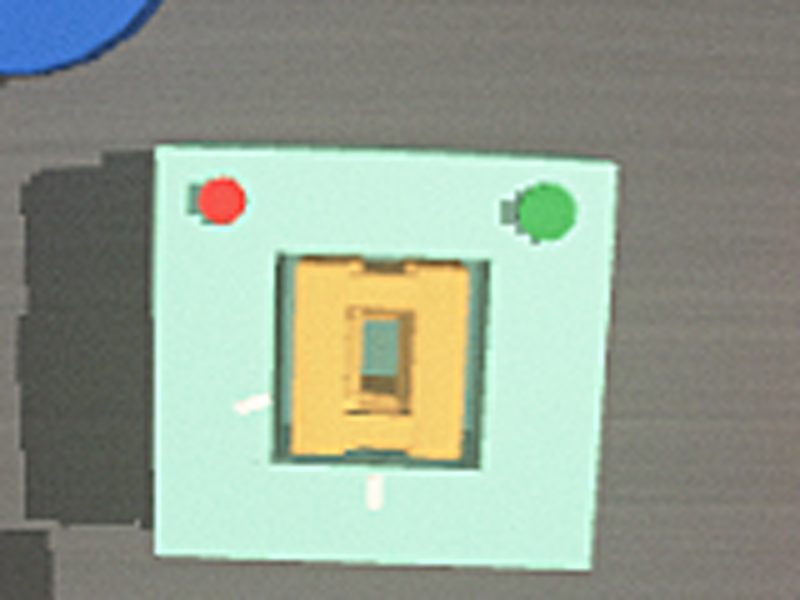

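```bash
cat > ray.py <<'E'
from h import *
def onz(tag,pts,z):
    q=np.load(f"pics/{tag}.npz");V=q["v"];i=ctrl.camera_info("wrist");f=192/np.tan(np.radians(i["vfov"]/2))
    a=(np.array(pts,float)-[i["cx"],i["cy"]])/f;r=np.hypot(*a.T);t=np.tan(r)/r
    D=np.c_[a[:,0]*t,-a[:,1]*t,-np.ones(len(a))]@V[:3,:3]; C=-V[:3,:3].T@V[:3,3]
    return C+D*((z-C[2])/D[:,2])[:,None]
E
python3 - <<'E'
from ray import *
c=lambda L:(np.array(L,float)+.5)/5-.5+[180,90]
print("funnel",onz("w12",c([(345,306),(413,306),(413,413),(345,413)]),.045).round(4).tolist())
b=onz("w12",c([(297,260),(468,263),(463,460),(292,457)]),.045);print("barrel",b.round(4).tolist(),b.mean(0))
b=onz("w12",c([(155,148),(615,162),(591,570),(153,555)]),.045);print("box",b.round(4).tolist(),b.mean(0))
q=np.load("pics/w12.npz");W=cloud("wrist",q["p"],q["d"],q["v"])
print(np.median(W[150:170,215:228,2]),W[141:150,246:264,2].mean(),W[160,258])
s=ctrl.read_state();print(s["joint_positions"].round(3))
E
```

```text
funnel [[0.427, 0.2446, 0.045], [0.427, 0.2566, 0.045], [0.4463, 0.2567, 0.045], [0.4463, 0.2445, 0.045]]
barrel [[0.4188, 0.2363, 0.045], [0.4194, 0.2662, 0.045], [0.4549, 0.2657, 0.045], [0.4543, 0.235, 0.045]] [0.43684094 0.25078032 0.045     ]
box [[0.3987, 0.2117, 0.045], [0.4012, 0.2917, 0.045], [0.4757, 0.2897, 0.045], [0.4728, 0.209, 0.045]] [0.43709979 0.25052336 0.045     ]
0.04573506483639872 0.04578654919527344 [0.44052822 0.25316337 0.01375429]
[-0.307  0.552 -0.334  1.857  0.25   0.774  0.793]
```

Emit:
drive_tool:
  steps: [0.2,0.2,-1,0,0,0.2,0.2,-1,0,0,0.2,0.2,-1,0,0,0.2,0.2,-1,0,0,0.2,0.2,-1,0,0,0.2,0.2,-1,0,0,0.2,0.15,-1,0,0,0.2,0,-1,0,0,0.2,0,-0.08,0.2,0,0.2,0,0,0.5,0]

```text
t: 39.42
position: [0.437, 0.0454, 0.121]
tcp_rot: [0.002, 0.004, 1.0, -0.0]
ft_force: [0.4, 0.1, 0.5]
width: 0.601
finger_force: 0.0
```

Emit:
drive_tool:
  steps: [0,0,0,0.8,0,0,0,0,0.8,0,0,0,0,0.8,0,0,0,0,0.4,0,0,0,0,0.2,0,0,0,0,0.2,0,0,0,0,0,0,0,0,0,0,0,0,0,0,0,0]

```text
t: 40.17
position: [0.436, 0.0487, 0.0408]
tcp_rot: [0.001, 0.0, 1.0, 0.0]
ft_force: [-0.2, 0.7, -0.0]
width: 0.502
finger_force: 0.0
```

```bash
python3 look.py w13 red
```

```text
[0.436  0.0487 0.0408]
red [250.0, 249.0] 263 xyz [0.4354, 0.0473, 0.0606] lw [0.025, 0.009] ang -1.2
```

Emit:
drive_tool:
  steps: [0,0,-0.05,0,0,0,0,0,0,0,-1,0,0,0,0,-1,0,0,0,0,-1,0,0,0,0,-1,0,0,0,0,-1,0,0,0,0,-1,0,0,0,0,-1,0,0,0,0,-1,0,0,0,0]

```text
t: 41.05
position: [0.4354, 0.0475, 0.0402]
tcp_rot: [-0.0, -0.0, 1.0, 0.0]
ft_force: [0.7, -0.3, 0.3]
width: 0.104
finger_force: 30.0
```

Emit:
drive_tool:
  steps: [-1,0,0,-0.2,0,-1,0,0,-0.4,0,-1,0,0,-0.8,0,-1,0,0,-0.9,0,-1,0,0,-0.9,0,-1,0,1,0,0,-1,0,1,0,0,-1,0,1,0,0,-1,0,1,0,0,-1,0,1,0,0]

```text
t: 41.88
position: [0.4352, 0.1734, 0.1207]
tcp_rot: [0.0, 0.0, 1.0, 0.0]
ft_force: [0.4, 0.9, -0.6]
width: 0.101
finger_force: 30.0
```

Emit:
drive_tool:
  steps: [-1,0,1,0,0,-1,0,1,0,0,-1,0,1,0,0,-1,0,0.1,0,0,-1,0,0,0,0,-1,0,0,0,0,-1,0,0,0,0]

```text
t: 42.47
position: [0.4354, 0.2479, 0.1201]
tcp_rot: [-0.0, 0.001, 1.0, -0.001]
ft_force: [0.4, -0.4, 0.1]
width: 0.103
finger_force: 30.0
```

```bash
python3 look.py w14 red
python3 - <<'E'
import cv2,numpy as np
from bench import ctrl
p=np.load("pics/w14.npz")["p"][:,:,::-1]
a=cv2.resize(p[130:290,170:340],(600,565),interpolation=cv2.INTER_CUBIC)
cv2.imwrite("pics/w14c.png",a)
E
```

```text
[0.4354 0.2479 0.1201]
```

View pics/w14c.png

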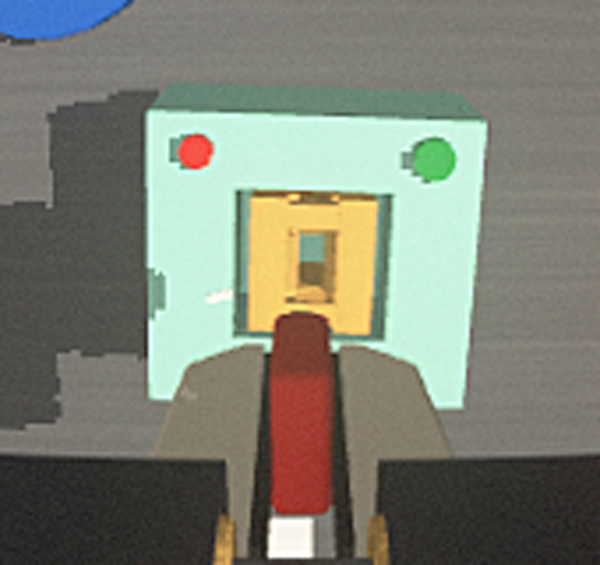

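Run:
```python
from ray import *
k=600/170
c=lambda L:(np.array(L,float)+.5)/k-.5+[170,130]
print("bow",onz("w14",c([(302,375),(302,515),(270,450),(332,450)]),.1398).round(4).tolist())
print("funnel",onz("w14",c([(288,230),(336,230),(338,303),(288,303)]),.0457).round(4).tolist(),onz("w14",c([(312,266)]),.0457))
q=np.load("pics/w14.npz");W=cloud("wrist",q["p"],q["d"],q["v"]);u=255
for v in range(214,282,4):print(v,q["p"][v,u],W[v,u].round(4))
print(W[255,240:275:2].round(4)[:,1:].tolist())
```

```text
bow [[0.4234, 0.2486, 0.1398], [0.4486, 0.2485, 0.1398], [0.4365, 0.2435, 0.1398], [0.4365, 0.2533, 0.1398]]
funnel [[0.4277, 0.2451, 0.0457], [0.4277, 0.2566, 0.0457], [0.4464, 0.2572, 0.0457], [0.4463, 0.245, 0.0457]] [[0.43679493 0.25082926 0.0457    ]]
214 [223 175  97] [0.4458 0.2482 0.0434]
218 [121 101  67] [0.4294 0.2484 0.0965]
222 [114  62  46] [0.423  0.2484 0.1201]
226 [120  64  49] [0.4227 0.2485 0.1273]
230 [120  64  49] [0.4228 0.2485 0.1329]
234 [122  63  50] [0.4224 0.2485 0.1395]
238 [161  64  52] [0.4244 0.2485 0.1402]
242 [163  63  49] [0.4264 0.2485 0.1411]
246 [160  55  44] [0.4288 0.2485 0.1412]
250 [167  63  51] [0.4316 0.2485 0.1404]
254 [163  56  48] [0.4344 0.2485 0.1399]
258 [161  56  45] [0.4365 0.2485 0.1407]
262 [160  51  43] [0.439  0.2484 0.1409]
266 [163  54  50] [0.4415 0.2484 0.1411]
270 [160  55  44] [0.4442 0.2484 0.1409]
274 [155  44  32] [0.4464 0.2484 0.1417]
278 [253 251 244] [0.5306 0.2479 0.013 ]
[[0.2412, 0.1573], [0.2421, 0.1566], [0.243, 0.1545], [0.2438, 0.1494], [0.2446, 0.1404], [0.2457, 0.1417], [0.2468, 0.1403], [0.2479, 0.1395], [0.249, 0.1399], [0.2501, 0.1407], [0.2512, 0.1414], [0.2524, 0.1393], [0.2532, 0.1489], [0.254, 0.1547], [0.255, 0.156], [0.2559, 0.1569], [0.2569, 0.1574], [0.2578, 0.1573]]
```

Emit:
drive_tool:
  steps: [-1,-0.03,0.09,0.3,0,-1,0,0,0.5,0.3,-1,0,0,0.5,0,-1,0,0,0.2,0,-1,0,0,0.1,0,-1,0,0,0,0,-1,0,0,0,0]

```text
t: 43.1
position: [0.4364, 0.2522, 0.0804]
tcp_rot: [0.0, 0.016, 1.0, 0.0]
ft_force: [-0.1, 1.0, -0.6]
width: 0.106
finger_force: 30.0
```

Emit:
drive_tool:
  steps: [-1,0,0,0.1,0,-1,0,0,0.1,0,-1,0,0,0.1,0,-1,0,0,0,0,-1,0,0,0,0]

```text
t: 43.52
position: [0.4361, 0.2522, 0.0726]
tcp_rot: [-0.0, 0.016, 1.0, -0.0]
ft_force: [0.0, 0.1, -0.6]
width: 0.103
finger_force: 30.0
```

Emit:
drive_tool:
  steps: [-1,0,0,0.1,0,-1,0,0,0.1,0,-1,0,0,0.1,0,-1,0,0,0,0,-1,0,0,0,0]

```text
t: 43.93
position: [0.436, 0.2513, 0.0648]
tcp_rot: [-0.0, 0.016, 1.0, -0.001]
ft_force: [1.0, -0.8, -0.8]
width: 0.103
finger_force: 30.0
```

Emit:
drive_tool:
  steps: [-1,0,0,0.15,0,-1,0,0,0.12,0,-1,0,0,0.1,0,-1,0,0,0,0,-1,0,0,0,0]

```text
t: 44.35
position: [0.4358, 0.2514, 0.0553]
tcp_rot: [-0.001, 0.016, 1.0, -0.001]
ft_force: [0.3, -2.3, -2.3]
width: 0.108
finger_force: 30.0
```

Emit:
drive_tool:
  steps: [-1,0,0,0.08,0,-1,0,0,0.06,0,-1,0,0,0,0,-1,0,0,0,0]

```text
t: 44.68
position: [0.436, 0.2515, 0.0531]
tcp_rot: [-0.0, 0.016, 1.0, -0.001]
ft_force: [-0.8, -5.3, 6.5]
width: 0.102
finger_force: 30.0
```

Emit:
drive_tool:
  steps: [-1,0,0,0.08,0,-1,0,0,0,0,-1,0,0,0,0]

```text
t: 44.93
position: [0.436, 0.2516, 0.0528]
tcp_rot: [0.0, 0.016, 1.0, -0.001]
ft_force: [-2.5, -6.7, 20.2]
width: 0.104
finger_force: 30.0
```

Emit:
drive_tool:
  steps: [-1,-0.02,-0.06,-0.06,0,-1,0,0,0,0.5,-1,0,0,0,0.6,-1,0,0,0,0.6,-1,0,0,0,0.6,-1,0,0,0,0.6,-1,0,0,0,0.6,-1,0,0,0,0.6,-1,0,0,0,0.6,-1,0,0,0,0.6]

```text
t: 45.77
position: [0.4372, 0.2515, 0.0531]
tcp_rot: [0.001, 0.29, 0.957, 0.001]
ft_force: [-1.0, -4.4, 8.0]
width: 0.102
finger_force: 30.0
```

Emit:
drive_tool:
  steps: [-1,0,0,0,0.6,-1,0,0,0,0.6,-1,0,0,0,0.6,-1,0,0,0,0.6,-1,0,0,0,0.6,-1,0,0,0,0.6,-1,0,0,0,0.6,-1,0,0,0,0.6,-1,0,0,0,0,-1,0,0,0,0]

```text
t: 46.6
position: [0.4378, 0.2515, 0.0531]
tcp_rot: [0.001, 0.518, 0.855, 0.002]
ft_force: [-0.1, -3.4, 7.3]
width: 0.108
finger_force: 30.0
```

```bash
cat > st.py <<'E'
from bench import ctrl
import numpy as np
s=ctrl.read_state();q=s["tcp_rot"];print(s["position"].round(4),"tool turn deg",np.degrees(2*np.arctan2(q[1],q[2])).round(1),s["ft_force"].round(1),"M",s["moment"].round(3),s["joint_positions"].round(2))
E
python3 st.py
```

```text
[0.4378 0.2515 0.0531] tool turn deg 62.4 [-0.1 -3.4  7.3] M [-0.7    0.037 -0.023] [-0.59  0.63  0.03  2.01 -0.04  0.49 -0.04]
```

Emit:
drive_tool:
  steps: [-1,0,0,0,0.6,-1,0,0,0,0.6,-1,0,0,0,0.6,-1,0,0,0,0.6,-1,0,0,0,0.6,-1,0,0,0,0.4,-1,0,0,0,0,-1,0,0,0,0]

```text
t: 47.27
position: [0.4374, 0.2517, 0.053]
tcp_rot: [0.0, 0.661, 0.75, 0.002]
ft_force: [-0.3, -1.9, 7.7]
width: 0.109
finger_force: 30.0
```

```bash
python3 st.py
```

```text
[0.4374 0.2517 0.053 ] tool turn deg 82.7 [-0.3 -1.9  7.7] M [-0.706  0.259  0.005] [-0.65  0.64  0.13  2.01 -0.16  0.5  -0.28]
```

Emit:
drive_tool:
  steps: [-1,0,0,0,0.4,-1,0,0,0,0.4,-1,0,0,0,0,-1,0,0,0,0]

```text
t: 47.6
position: [0.4371, 0.2518, 0.053]
tcp_rot: [0.0, 0.692, 0.722, 0.001]
ft_force: [-2.2, -2.7, 10.1]
width: 0.109
finger_force: 30.0
```

```bash
python3 st.py
```

```text
[0.4371 0.2518 0.053 ] tool turn deg 87.5 [-2.2 -2.7 10.1] M [-0.663  0.355  0.047] [-0.67  0.64  0.15  2.01 -0.19  0.5  -0.33]
```

Emit:
drive_tool:
  steps: [-1,0,0,0,0.4,-1,0,0,0,0.4,-1,0,0,0,0,-1,0,0,0,0]

```text
t: 47.93
position: [0.4372, 0.2518, 0.053]
tcp_rot: [0.0, 0.721, 0.693, 0.001]
ft_force: [-1.5, -1.9, 8.8]
width: 0.101
finger_force: 30.0
```

```bash
python3 st.py
```

```text
[0.4372 0.2518 0.053 ] tool turn deg 92.3 [-1.5 -1.9  8.8] M [-0.67   0.349  0.168] [-0.68  0.64  0.17  2.01 -0.22  0.5  -0.39]
```

Emit:
drive_tool:
  steps: [-1,0,0,0,0.4,-1,0,0,0,0.3,-1,0,0,0,0,-1,0,0,0,0]

```text
t: 48.27
position: [0.4372, 0.2519, 0.053]
tcp_rot: [0.0, 0.745, 0.667, 0.001]
ft_force: [-2.0, -2.2, 9.0]
width: 0.103
finger_force: 30.3
```

```bash
python3 st.py
```

```text
[0.4372 0.2519 0.053 ] tool turn deg 96.4 [-2.  -2.2  9. ] M [-0.7    0.322  0.436] [-0.69  0.64  0.19  2.02 -0.24  0.5  -0.44]
```

Emit:
drive_tool:
  steps: [-1,0,0,-0.02,-0.4,-1,0,0,0,0,-0.7,0,0,0,0,-0.6,0,0,0,0,-0.5,0,0,0,0,-0.4,0,0,0,0,-0.4,0,0,0,0,-0.4,0,0,-0.2,0,-0.4,0,0,-0.5,0,-0.4,0,0,-0.8,0]

```text
t: 49.1
position: [0.4354, 0.2501, 0.0892]
tcp_rot: [-0.0, 0.733, 0.681, -0.002]
ft_force: [0.9, 0.4, 0.0]
width: 0.303
finger_force: 0.0
```

Emit:
drive_tool:
  steps: [-0.2,0,0,-1,0,-0.2,0,0,-1,0,-0.2,0,1,0,0,-0.2,0,1,0,0,-0.2,0,1,0,0,-0.2,0,0,0,0,-0.2,0,0,0,0]

```text
t: 49.68
position: [0.5123, 0.2446, 0.14]
tcp_rot: [0.0, 0.733, 0.68, 0.0]
ft_force: [-0.1, 0.8, 0.3]
width: 0.401
finger_force: 0.0
```

```bash
python3 look.py w15 red,gold,blue
python3 - <<'E'
import cv2,numpy as np
from h import *
w=np.load("pics/w15.npz")["p"]
p,d,V=shot("scene","s15")
print([b for b in blobs("scene",p,d,V,"blue")+blobs("scene",p,d,V,"gold") if b[4][2]<.05])
a=cv2.resize(w[0:384],(420,315));b=cv2.resize(p[130:280,150:430],(800,428))
o=np.zeros((600,800,3),np.uint8);o=np.full((600,800,3),0,np.uint8)
cv2.imwrite("pics/w15c.png",cv2.resize(w,(800,600),interpolation=cv2.INTER_CUBIC)[:,:,::-1]);cv2.imwrite("pics/s15c.png",b[:,:,::-1])
E
```

```text
[0.5123 0.2446 0.14  ]
gold [291.0, 18.0] 886 xyz [0.5617, 0.417, 0.0077] lw [0.042, 0.024] ang -1.6
gold [223.0, 25.0] 895 xyz [0.4927, 0.4136, 0.0078] lw [0.042, 0.024] ang -0.0
gold [159.0, 42.0] 827 xyz [0.425, 0.4059, 0.0078] lw [0.042, 0.024] ang -0.6
gold [180.0, 192.0] 466 xyz [0.4376, 0.2483, 0.0457] lw [0.039, 0.031] ang -73.2
blue [124.0, 241.0] 1528 xyz [0.4063, 0.2164, 0.0168] lw [0.198, 0.059] ang 29.5
blue [343.0, 233.0] 711 xyz [0.6037, 0.1879, 0.0198] lw [0.042, 0.024] ang 0.7
[('blue', [108.0, 31.0], np.int32(7050), 'xyz', [-0.5752, -1.3672, -0.2941], 'lw', [0.879, 0.061], 'ang', -89.7), ('blue', [185.0, 15.0], np.int32(388), 'xyz', [-0.6408, -0.8986, -0.1356], 'lw', [0.149, 0.034], 'ang', -2.8), ('blue', [180.0, 45.0], np.int32(483), 'xyz', [-0.1506, -0.6588, 0.027], 'lw', [0.154, 0.138], 'ang', 21.0), ('blue', [469.0, 83.0], np.int32(596), 'xyz', [-0.9771, 0.6212, -0.4026], 'lw', [0.225, 0.149], 'ang', 0.2), ('blue', [325.0, 169.0], np.int32(44), 'xyz', [0.3504, 0.1532, 0.0147], 'lw', [0.061, 0.017], 'ang', 2.7), ('blue', [250.0, 207.0], np.int32(57), 'xyz', [0.60
[... 319 characters left out ...]
727, 0.4197, -0.1825], 'lw', [0.867, 0.663], 'ang', 3.1), ('gold', [344.0, 38.0], np.int32(74), 'xyz', [-0.798, -0.062, -0.1833], 'lw', [0.077, 0.049], 'ang', 14.8), ('gold', [110.0, 119.0], np.int32(206), 'xyz', [0.3999, -0.664, 0.0189], 'lw', [0.12, 0.106], 'ang', 12.8), ('gold', [348.0, 190.0], np.int32(30), 'xyz', [0.4868, 0.2574, 0.0442], 'lw', [0.109, 0.031], 'ang', 8.6), ('gold', [395.0, 207.0], np.int32(73), 'xyz', [0.4212, 0.4057, 0.006], 'lw', [0.048, 0.023], 'ang', 0.9), ('gold', [393.0, 223.0], np.int32(80), 'xyz', [0.4906, 0.4138, 0.0071], 'lw', [0.044, 0.023], 'ang', -0.3), ('gold', [390.0, 241.0], np.int32(84), 'xyz', [0.56, 0.4169, 0.0058], 'lw', [0.041, 0.023], 'ang', -2.3)]
```

View pics/w15c.png

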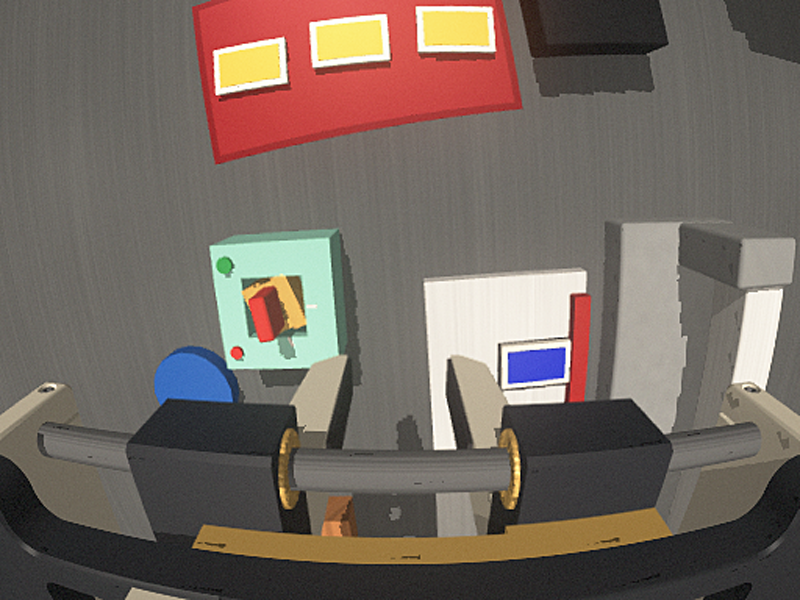

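Run:
```python
from h import *
q=np.load("pics/w15.npz");p,d,V=q["p"],q["d"],q["v"];W=cloud("wrist",p,d,V)
hs=cv2.cvtColor(p,cv2.COLOR_RGB2HSV);m=((hs[...,0]<8)|(hs[...,0]>172))&(hs[...,1]>150)&(abs(W[...,0]-.437)<.03)&(abs(W[...,1]-.25)<.03)&(W[...,2]>.05)
P=W[m];print(m.sum(),np.percentile(P[:,2],[5,50,80,95]));T=P[P[:,2]>.069];print(cv2.minAreaRect(T[:,:2].astype(np.float32)))
hs=(hs[...,0]>14)&(hs[...,0]<34)&(hs[...,1]>80)&(abs(W[...,0]-.437)<.03)&(abs(W[...,1]-.25)<.03)&(abs(W[...,2]-.0457)<.002)
print(cv2.minAreaRect(W[hs][:,:2].astype(np.float32)))
print(ctrl.read_state()["ft_force"])
```

```text
335 [0.05962523 0.07339376 0.07412311 0.0747302 ]
((0.4370740056037903, 0.2519031763076782), (0.009752020239830017, 0.025678453966975212), 7.89802885055542)
((0.43689846992492676, 0.2506275177001953), (0.03137577325105667, 0.03439207375049591), 17.35391616821289)
[-0.36436745  0.05369149 -0.19622143]
```

```bash
python3 -c "
from bench import ctrl
print(ctrl.hand_in())"
```

```text
the job is handed in; nothing more can be done
None
```

The job is done and handed in, with no verdict returned. The three gold plates lie face up on the red pad, the three blue plates are face up on their own marked places, pushed against the red fence, and the key is fully home and turned clockwise to its stop.

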